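# Swing a clamp strap over a bracket and run its wing nut home

### The job

Clamp the aluminium bracket in the grey jig: with a fingertip push the blue tab so that the steel strap swings over the bracket until it meets its stop pin, and only then stroke the wings of the loose orange wing nut round with the fingertips, clockwise seen from above, until the nut is fully down. Only push: do not pinch the tab or the nut, leave the bracket and everything else on the bench where they are, and finish with the hand clear.

Things in the scene. Friction and masses are not known exactly. Their poses are not given: they have to be found in the camera images.
- jig: Grey holding jig fixed to the bench; the heights z below are in its frame. Origin on the stud's axis at bench level, z up. Base plate 200 x 245 mm, 16 mm thick, reaching from x -82 to +118 and y -130 to +114 mm. A steel stud, 10 mm diameter, stands at the origin up to z 102. The bracket's nest (rails 10 mm high) is centred at x 0, y -85.
- guard (a point): Centre of the top edge (z 100 mm) of an upright aluminium guard plate, fixed on the jig's -x side of the nut: 10 mm thick, x -55 to -45, y -32 to +32 in the jig's frame. Because of it a finger cannot circle the nut; all other sides of the nut are free.
- stop_pin (a point): Top (z 54 mm) of the brass stop pin, 10 mm diameter, at x -19, y -50 mm in the jig's frame.
- stud_seat (a point): Point on the stud's axis at z 50 in the jig's frame: where the underside of the wing nut comes to rest when fully down. A red band on the stud just above it is seen until the nut covers it.
- strap (a joint): Angle of the steel strap about the stud, rad; grows clockwise seen from above, from 0 (nearly along the jig's +x, turned 7 degrees towards -y) to 1.45 (along the jig's -y, over the bracket, at the stop pin). Strap 26 mm wide, from 12 mm behind the stud's axis to 100 mm out, z 40 to 48 mm. Light friction (0.05 N m); stays where it is left.
- tab (a point): Centre of the blue upright tab on the strap, 82 mm from the stud's axis on the strap's centre line. The tab is 32 mm long along the strap, 12 mm thick across it, from z 48 to 80 in the jig's frame (this point is at z 64). Its flat face on the anticlockwise side is the one to push.
- wing_nut (a joint): Turn of the orange wing nut, rad; grows clockwise seen from above: 0 is fully up, 12.57 (two turns) fully down at a firm stop. It comes down 6 mm a turn with light friction (0.025 N m) and stays where it is left. Hub underside at z 62 mm when up, 50 when down. At 0 and at 12.57 wing A points 45 degrees clockwise from the jig's +x.
- wing_a (a point): Centre of wing A of the nut, 24.5 mm from the axis, 18.5 mm above the hub's underside. The other wing is opposite. Both are flat, upright, 8 mm thick, reach 37 mm from the axis and stand 4 to 31 mm above the hub's underside: fingertips lowered to 62-66 mm above the bench meet them at any height of the nut (up or down) and clear the strap.
- nut_top (a point): Centre of the top of the nut's hub, on the stud's axis. The hub is a plain round, 22 mm diameter and 22 mm high. Push the wings' flat faces on their anticlockwise side to turn the nut down.
- bracket: Loose aluminium bracket lying in the jig's nest, 56 x 44 mm, 10 mm thick, with a 28 mm square boss up to 22 mm; origin at the centre of its underside. The closed strap passes 2 mm above it. Must stay in place.
- bushing: Loose brass bushing, 24 mm diameter, 26 mm high, standing on the jig; origin at the centre of its underside. Bystander.
- collar: Loose dark steel collar, 34 mm diameter, 14 mm high, lying on the jig; origin at the centre of its underside. Bystander.
- jar: Jar with black lid, 68 mm diameter, 85 mm high; origin at the centre of its underside. Bystander.
- screwdriver: Green-handled screwdriver lying on the bench; origin under its middle. Bystander.
- wrench: Steel wrench lying on the bench; origin under its middle. Bystander.
- stock_box: White open parts box 150 x 85 x 75 mm; origin at the centre of its underside. Bystander.
- tape: Cardboard-coloured roll of tape, 90 mm diameter, 45 mm high; origin at the centre of its underside. Bystander.

How it is judged (in metres and radians):
On the way, in this order (a step that is already met when the one before it is completed fails the run):
1. the strap lies over the bracket at its stop pin, with the nut not yet run down (value of joint strap above 1.37 rad and not (value of joint wing_nut above 8 rad)), for 0.2 s.
2. the wing nut is fully down, with the strap still over the bracket (value of joint wing_nut above 12.27 rad and value of joint strap above 1.37 rad), for 0.2 s.
At the end, for the whole second after the job is handed in: The strap is over the bracket within 0.08 rad of its stop; the wing nut is within 0.3 rad of fully down and at rest; the bracket has not moved more than 8 mm, the bushing and collar not more than 15 mm, the other bystanders not more than 20 mm from where they started (all of step 2 and velocity of joint wing_nut between -0.1 and 0.1 rad/s and distance of bracket from where it was at the start of the episode below 0.008 m and distance of each of bushing, collar from where it was at the start of the episode below 0.015 m and distance of each of jar, screwdriver, wrench, stock_box, tape from where it was at the start of the episode below 0.02 m); the robot touches nothing.
It fails at once if the wing nut is pinched: the fingers press on both sides of its wings at once, or squeeze its hub with more than 12 N (((contact force between the fingers and wing_nut_c1 above 2 N or contact force between the fingers and wing_nut_c2 above 2 N or contact force between the fingers and wing_nut_c3 above 2 N or contact force between the fingers and wing_nut_c4 above 2 N) and (contact force between the fingers and wing_nut_c5 above 2 N or contact force between the fingers and wing_nut_c6 above 2 N or contact force between the fingers and wing_nut_c7 above 2 N or contact force between the fingers and wing_nut_c8 above 2 N)) or contact force between the fingers and wing_nut_c0 above 12 N).
It fails at once if the tab is pinched: the fingers press on both its sides at once (contact force between the fingers and strap_c1 above 2 N and contact force between the fingers and strap_c2 above 2 N).
It fails at once if the bracket is shifted or lifted (8 mm) (distance of bracket from where it was at the start of the episode above 0.008 m).
It fails at once if a bystander is shifted, knocked over or lifted (15 mm on the jig, 20 mm on the bench) (distance of any of bushing, collar from where it was at the start of the episode above 0.015 m or distance of any of jar, screwdriver, wrench, stock_box, tape from where it was at the start of the episode above 0.02 m).
It also fails if it takes over 67 s, if anything falls off the work surface, if the arm or the gripper's body presses on something with over 40 N, if the wrist force passes 120 N, or if a joint passes its speed limit or range.

### The arm

A 6-joint arm with a two-finger parallel gripper is mounted at the origin on the work surface. World frame = base frame: x ahead of the robot, y to its left, z up, the work surface at z = 0. Lengths are in m, angles in degrees, forces in N, time in s.
With the tool pointing down it reaches from about 0.35 to 0.875 m from the base axis. Payload 4.2 kg.
Tool frame: the origin (TCP) lies midway between the tips of the shut fingers; the grasp point (between the pads) lies 19 mm behind it (r.grasp_offset is the distance from the TCP to the grasp point, in m); z points along the fingers, y is the direction in which the jaws open and shut (so a half turn about z gives the same grasp; the last joint's range is limited). The gripper opens to 87 mm and grips with 3 to 60 N. Pads are 19 mm wide; open, the fingers measure 117 mm over their backs; the gripper's body (75 mm by 190 mm) begins 51 mm behind the grasp point.
Start: joints at [91.478, 22.042, 0.453, 0, -68.411, -14.817], TCP at [0.144, 0.608, 0.223] pointing down, gripper open.
Joint ranges: [-179.83, 179.83], [-69.29, 118.12], [-61.27, 80.66], [-181.25, 117.63], [-171.15, -9.14], [-177.46, 177.46]. Speed limits (degrees/s): [159.86, 159.86, 180, 180, 180, 180].

### API

Orientations are given as a 3x3 rotation matrix whose columns are the frame's x, y, z axes.
In Python, from station import r gives the robot as it stands.
- The arm moves only by the shell command python3 -m crank 'ROWS'. ROWS is JSON, a list of rows, each a list of 3 entries, a list of its own where there are three numbers: the closure, from -1 (fully open) to 1 (shut), so that 0 is half open, then the shift along the tool's x, y, z as a fraction of full scale, then the turn, a rotation vector about the tool's x, y, z as a fraction of full scale. In form: [[fingers, [dx, dy, dz], [wx, wy, wz]], ...]. A call has 1 to 8 rows; each row shifts and turns the commanded pose from where the row before left it, along the tool's axes as they then stand; what a row does not reach is not made up. Full scale, the value 1, is 100 mm for a shift and 45 degrees for a turn. A row lasts 1/10 s, in which the tool goes at most 50 mm and 8.59 degrees, less where a joint would pass 70% of its speed; a pose out of reach is approached as far as the arm can. A call with a number of a shift or a turn outside -1 to 1 is refused whole. A call with a gripper value outside its range is refused whole. The fingers move at their own pace and stop on an object; the grip force is fixed at half the most. Time passes only in rows, so rows that do not move let the fingers close. It gives the time, the measured TCP pose, the force and the opening at its end, in the units of the state.
- r.sense(): the state, without advancing time (a new reading comes with each control period).
- r.capture(name): name is "side" or "top"; returns a dict with "img" (384x512x3 uint8, blue, green, red), "fx", "fy", "cx", "cy" (pixels), "R" (3x3) and "t" (3): a world point X has camera coordinates R X + t. Camera axes: x right, y down, z forward; pixel columns grow to the right and rows downward; lengths in m; the calibration is good to about 2 mm. A picture is of the moment at which its call begins. There is no depth.
- r.finish_job(): hands the job in, once; it reports no verdict.
The state is a dict: "time_s": time; "joints": joint angles; "joint_velocities": joint speeds; "effort": joint torques, N m; "tcp_pos": TCP position; "ee_rot": TCP orientation; "wrist_force": force on the tool from outside, world axes, zero at the start; "moment": the same for the moment, N m; "gripper_width": opening from 0.0 (shut) to 1.0 (fully open).
Only numpy, scipy, OpenCV 4.12 (cv2) and the standard library are available. Lean on these libraries where they do the work, as an engineer would, in place of code of your own. Each camera call takes 0.05 s, during which the arm holds its last target.

## Working session

There is one attempt and no reset: what is moved stays moved. The work goes in short steps, Python scripts to look and compute and a shell command to move; the robot and the scene stay as the last step left them, time stands still between calls to the robot, and variables do not carry over. Pictures are saved under pics/ and viewed, and the job is handed in when it is done.

```bash
ls; mkdir -p pics
python3 - <<'E'
from station import r
import cv2,numpy as np
s=r.sense()
print(s['time_s'],s['tcp_pos'],np.round(s['ee_rot'],3),s['gripper_width'],s['wrist_force'])
for n in("top","side"):
    c=r.capture(n);cv2.imwrite(f"pics/{n}0.png",c['img']);print(n,c['fx'],c['fy'],c['cx'],c['cy'],np.round(c['R'],4).tolist(),np.round(c['t'],4))
E
```

```text
pics
0.0 [0.14404212 0.60754312 0.22143917] [[ 0.973 -0.231 -0.   ]
 [-0.231 -0.973 -0.002]
 [ 0.     0.002 -1.   ]] 0.9974598327724375 [-0.07023242 -0.4587261  -0.49848532]
top 498.93045558186805 498.93045558186805 261.16613055864286 194.92718926834465 [[-0.0219, -0.9998, -0.0002], [-0.9977, 0.0218, -0.0644], [0.0643, -0.0012, -0.9979]] [0.0163 0.5662 1.5718]
side 368.42494650929467 368.42494650929467 254.95279193557508 195.07573150224255 [[-0.9206, -0.3903, 0.0145], [-0.3122, 0.7132, -0.6276], [0.2346, -0.5823, -0.7784]] [0.4986 0.2066 1.0348]
```

View pics/top0.png

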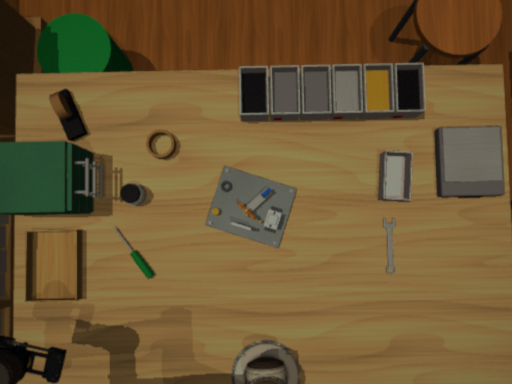

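View pics/side0.png

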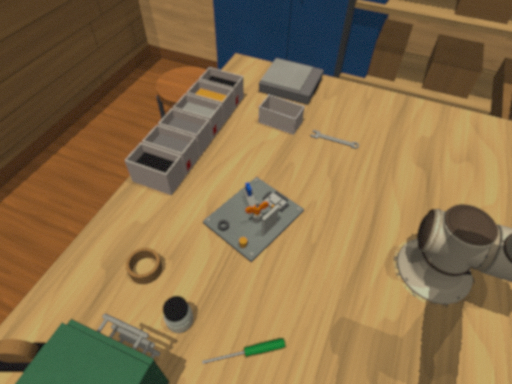

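Run:
```python
import cv2
a=cv2.imread("pics/top0.png")[155:255,195:310];cv2.imwrite("pics/top0z.png",cv2.resize(a,None,fx=6,fy=6,interpolation=cv2.INTER_CUBIC)[:600])
a=cv2.imread("pics/side0.png")[170:265,195:310];cv2.imwrite("pics/side0z.png",cv2.resize(a,None,fx=6,fy=6,interpolation=cv2.INTER_CUBIC))
```

```text
(no output)
```

View pics/top0z.png

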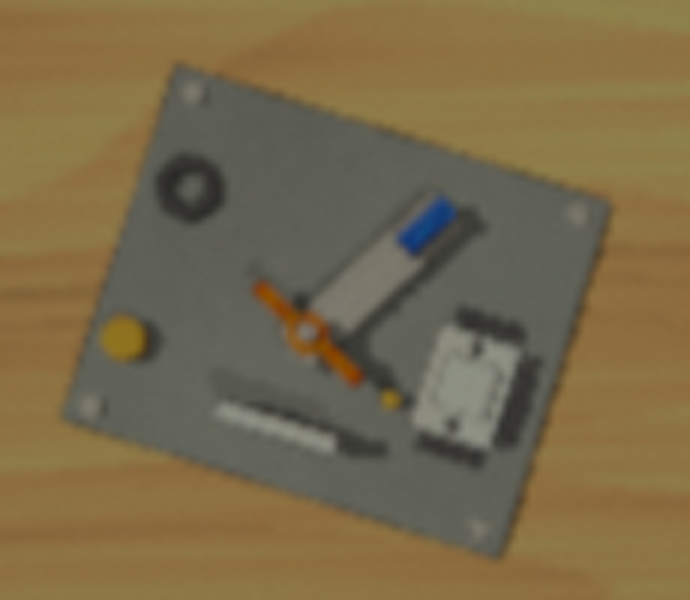

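View pics/side0z.png

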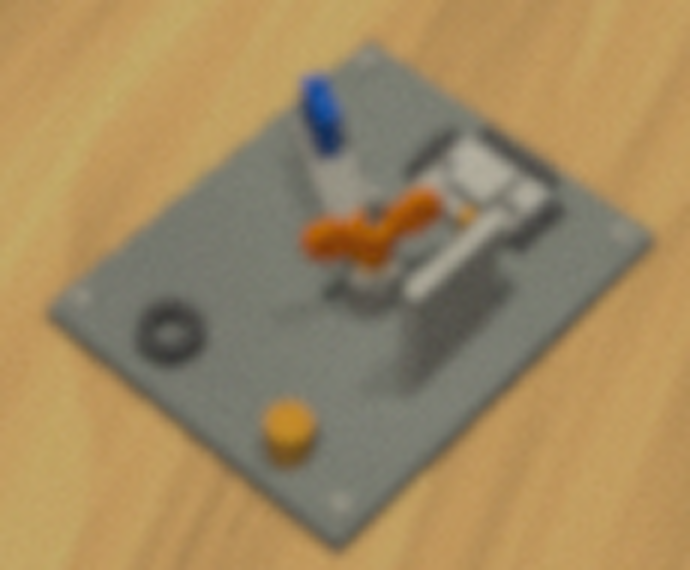

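```bash
cat > h.py <<'E'
from station import r
import cv2,numpy as np
from scipy.optimize import least_squares
def ray(c,u,v):
    d=np.array([(u-c['cx'])/c['fx'],(v-c['cy'])/c['fy'],1.]);R=np.array(c['R']);t=np.array(c['t'])
    return -R.T@t,R.T@d
def onz(c,u,v,z):
    o,d=ray(c,u,v);return o+d*(z-o[2])/d[2]
def proj(c,X):
    p=np.array(c['R'])@X+np.array(c['t']);return np.array([c['fx']*p[0]/p[2]+c['cx'],c['fy']*p[1]/p[2]+c['cy']])
def mask(c,which):
    h=cv2.cvtColor(c['img'],cv2.COLOR_BGR2HSV)
    lo,hi={'blue':((100,150,60),(125,255,255)),'orange':((3,190,90),(17,255,255))}[which]
    return cv2.inRange(h,np.array(lo),np.array(hi))
E
python3 - <<'E'
from h import *
t=r.capture('top');s=r.capture('side')
# plate contour in top
for c,sl,n in((t,(155,255,195,310),'t'),(s,(170,265,195,310),'s')):
    hsv=cv2.cvtColor(c['img'],cv2.COLOR_BGR2HSV)
    m=np.zeros(hsv.shape[:2],np.uint8);a,b,d,e=sl
    m[a:b,d:e]=(hsv[a:b,d:e,1]<70).astype(np.uint8)*255
    m=cv2.morphologyEx(m,cv2.MORPH_CLOSE,np.ones((5,5)))
    cs,_=cv2.findContours(m,cv2.RETR_EXTERNAL,cv2.CHAIN_APPROX_NONE);k=max(cs,key=cv2.contourArea)
    h=cv2.convexHull(k);q=cv2.approxPolyDP(h,6,True)[:,0]
    print(n,cv2.contourArea(k),q.tolist(),[np.round(onz(c,u,v,.016),4).tolist() for u,v in q])
    for w in('blue','orange'):
        mm=mask(c,w)
        if w: 
            z=np.zeros_like(mm);z[a:b,d:e]=mm[a:b,d:e];mm=z
        nn,l,st,ce=cv2.connectedComponentsWithStats(mm)
        for i in range(1,nn):
            if st[i,4]>5: 
                ys,xs=np.where(l==i);P=np.c_[xs,ys];ev=np.linalg.eigh(np.cov(P.T));print(n,w,st[i].tolist(),ce[i],ev[1][:,1],ev[0])
E
```

```text
t 4560.5 [[225, 166], [295, 189], [277, 247], [206, 224]] [[0.6619, 0.1177, 0.016], [0.5832, -0.1045, 0.016], [0.4001, -0.0427, 0.016], [0.4778, 0.1813, 0.016]]
t blue [262, 189, 9, 8, 34] [265.73529412 192.32352941] [-0.72703216  0.68660341] [0.99250784 7.97897166]
t orange [238, 203, 7, 7, 15] [241.13333333 205.73333333] [-0.73713738 -0.67574291] [0.32920035 7.57556155]
t orange [244, 208, 11, 11, 30] [249.36666667 213.46666667] [-0.7500057  -0.66143136] [ 1.62883116 11.42059413]
s 4182.0 [[258, 178], [302, 211], [250, 260], [204, 220]] [[0.5747, -0.1031, 0.016], [0.3983, -0.0325, 0.016], [0.4777, 0.1869, 0.016], [0.6585, 0.1178, 0.016]]
s blue [247, 184, 4, 10, 29] [248.37931034 188.62068966] [0.21612258 0.97636624] [0.79921319 7.25990011]
s orange [246, 202, 22, 12, 104] [256.31730769 208.11538462] [-0.95350079  0.30139052] [ 3.61847203 36.31496711]
```

Run:
```python
import numpy as np
J=np.array([[118,114],[118,-130],[-82,-130],[-82,114]])/1e3
T=np.array([[.6619,.1177],[.5832,-.1045],[.4001,-.0427],[.4778,.1813]])
S=np.array([[.6585,.1178],[.5747,-.1031],[.3983,-.0325],[.4777,.1869]])
def fit(W):
    a=(J-J.mean(0))@np.array([1,1j]);b=(W-W.mean(0))@np.array([1,1j])
    th=np.angle((np.conj(a)*b).sum());c,s=np.cos(th),np.sin(th);R=np.array([[c,-s],[s,c]])
    t=W.mean(0)-R@J.mean(0);print(np.degrees(th),t,np.abs(W-J@R.T-t).max());return R,t
fit(T);fit(S);R,t=fit((T+S)/2)
from h import *
c=r.capture('top');s=r.capture('side')
j=lambda X:(R.T@(np.array(X)[:2]-t))*1e3
p=onz(c,265.7+.5*0,192.3,.078);q=onz(s,248.4,188.6,.064);print('tab',j(p),j(q),p,q)
# stud / guard checks
for z in(0.062,.084,.102):
  X=np.r_[t,z];print(z,proj(c,X),proj(s,X))
g=np.r_[R@[-.05,0]+t,.1];print('guard',proj(c,g),proj(s,g)); g=np.r_[R@[-.019,-.05]+t,.054];print('pin',proj(c,g),proj(s,g))
for zz in(0.012,0.0,-.004): pass
print('nutc', [j(onz(c,u,v,.09)) for u,v in((241,205.5),(254,217.5))])
```

```text
-19.130899905962213 [0.51636592 0.05140727] 0.005584967858249995
-20.747704971319386 [0.51330134 0.05613276] 0.007733876809331353
-19.935741587964866 [0.51483137 0.05377049] 0.005780418561053602
tab [ 73.9486144  -41.11997376] [ 73.6978748  -43.05207004] [ 0.57032814 -0.01009936  0.078     ] [ 0.56943365 -0.01183018  0.064     ]
0.062 [245.41010036 211.00840777] [256.53387938 210.58812511]
0.084 [245.18115115 210.77612547] [256.67060108 206.03493627]
0.102 [244.98885442 210.58102923] [256.78579757 202.19859326]
guard [239.65768962 226.33549025] [269.96549637 212.42494509]
pin [258.76731926 222.04889528] [272.55889349 205.92551582]
nutc [array([10.98423206, 16.95670629]), array([-10.86538689, -32.16705546])]
```

Run:
```python
from h import *
out={}
for n,(a,b,d,e) in(('top',(155,255,195,310)),('side',(165,270,190,315))):
    c=r.capture(n);K=8
    im=c['img'][a:b,d:e].astype(np.float32)
    big=cv2.resize(im,None,fx=K,fy=K,interpolation=cv2.INTER_CUBIC)
    B=big[...,0]/np.maximum(big[...,2],1)
    m=(B>.72).astype(np.uint8)*255
    m=cv2.morphologyEx(m,cv2.MORPH_OPEN,np.ones((K+1,K+1)))
    cs,_=cv2.findContours(m,cv2.RETR_EXTERNAL,cv2.CHAIN_APPROX_NONE);k=max(cs,key=cv2.contourArea)
    h=cv2.convexHull(k);q=cv2.approxPolyDP(h,40,True)[:,0].astype(float)
    print(n,len(q),cv2.contourArea(k)/K/K)
    # line refine
    L=[];P=k[:,0].astype(float)
    for i in range(len(q)):
        p0,p1=q[i],q[(i+1)%len(q)];u=(p1-p0)/np.linalg.norm(p1-p0);w=P-p0;s=w@u;dd=w@[-u[1],u[0]]
        ok=(s>.12*np.linalg.norm(p1-p0))&(s<.88*np.linalg.norm(p1-p0))&(abs(dd)<14)
        l=cv2.fitLine(P[ok].astype(np.float32),cv2.DIST_HUBER,0,.01,.01).ravel();L.append(l)
    C=[]
    for i in range(len(q)):
        l,l2=L[i-1],L[i];A=np.c_[l[:2],-l2[:2]];x=np.linalg.solve(A,l2[2:]-l[2:]);p=l[2:]+l[:2]*x[0];C.append((p+.5)/K-.5+[d,a])
    print(np.round(C,2).tolist())
    print([np.round(onz(c,*p,.016),4)[:2].tolist() for p in C])
    z=cv2.resize(c['img'][185:235,225:285],None,fx=10,fy=10,interpolation=cv2.INTER_CUBIC);cv2.imwrite(f'pics/{n}0zz.png',z)
```

```text
top 4 4690.59375
[[224.08, 165.6], [296.24, 188.43], [277.6, 247.41], [204.86, 224.18]]
[[0.6633, 0.1206], [0.5849, -0.1086], [0.3987, -0.0445], [0.4773, 0.1849]]
side 4 4285.1796875
[[255.98, 176.7], [303.93, 209.32], [250.7, 261.24], [201.96, 221.39]]
[[0.5831, -0.1057], [0.3949, -0.041], [0.4743, 0.1897], [0.6617, 0.1247]]
```

View pics/top0zz.png

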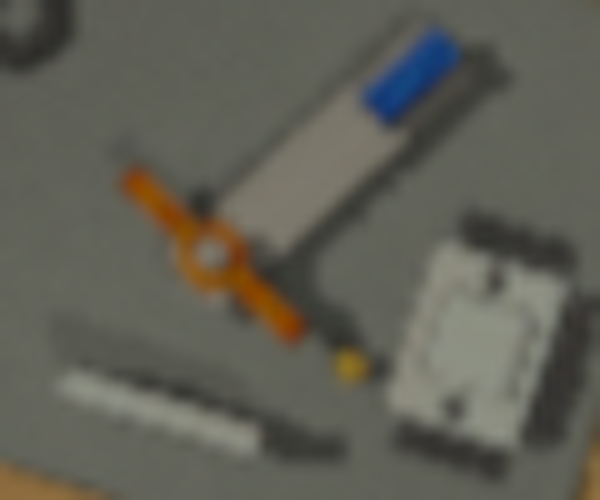

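View pics/side0zz.png

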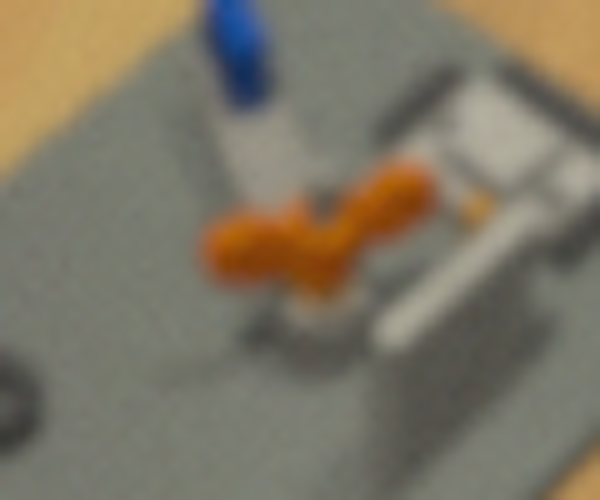

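Run:
```python
from h import *
t=r.capture('top');s=r.capture('side')
J={'c1':(118,114,16),'c2':(118,-130,16),'c3':(-82,-130,16),'c4':(-82,114,16),'stud':(0,0,102),'pin':(-19,-50,54),'guard':(-50,0,100)}
obs=[(t,'c1',224.08,165.6),(t,'c2',296.24,188.43),(t,'c3',277.6,247.41),(t,'c4',204.86,224.18),(t,'stud',245.65,209.55),(t,'pin',259.65,221.15),(t,'guard',240.65,225.65),
(s,'c2',255.98,176.7),(s,'c3',303.93,209.32),(s,'c4',250.7,261.24),(s,'c1',201.96,221.39),(s,'guard',270.7,212.05),(s,'pin',272.35,205.05)]
def W(p,X):
    c,sn=np.cos(p[2]),np.sin(p[2]);X=np.array(X)/1e3
    return np.array([p[0]+c*X[0]-sn*X[1],p[1]+sn*X[0]+c*X[1],X[2]])
def f(p,o): return np.concatenate([proj(c,W(p,J[k]))-[u,v] for c,k,u,v in o])
for o in(obs,[x for x in obs if x[0] is t],[x for x in obs if x[0] is s]):
    q=least_squares(f,[.515,.054,-.35],args=(o,),loss='soft_l1');print(q.x[:2],np.degrees(q.x[2]))
    print(np.round(f(q.x,o).reshape(-1,2),1).tolist())
    if o is obs: np.save('jig.npy',q.x);P=q.x
c,sn=np.cos(P[2]),np.sin(P[2]);R=np.array([[c,-sn],[sn,c]])
j=lambda X:(R.T@(np.array(X)[:2]-P[:2]))*1e3
for z in(.078,.08):print('tab',j(onz(t,265.73,192.32,z)),j(onz(s,248.4,188.6,.064)))
print('nut ends',[np.round(j(onz(t,225+x/10-.45,185+y/10-.45,z)),1) for z in(.085,.09) for x,y in((125,175),(300,335))])
```

```text
[0.51580801 0.05237571] -18.931069244836664
[[-0.4, -0.3], [0.1, -0.1], [-0.1, 0.9], [-0.6, 0.7], [-0.2, 0.7], [-0.3, 0.3], [-0.3, 0.4], [-0.2, -0.8], [-0.1, -0.8], [0.1, -1.0], [-0.4, -1.0], [-0.7, -0.3], [-0.1, 0.2]]
[0.51699755 0.05156506] -18.977306551743197
[[-0.1, -0.7], [0.4, -0.4], [0.1, 0.5], [-0.3, 0.2], [0.1, 0.3], [-0.0, -0.0], [-0.0, 0.0]]
[0.51430225 0.05427639] -18.867012863839875
[[-0.1, -0.3], [0.2, -0.3], [0.4, -0.2], [-0.2, -0.3], [-0.4, 0.4], [0.2, 0.8]]
tab [ 71.80925632 -41.51410778] [ 71.55534455 -43.33517556]
tab [ 71.67093139 -41.53939117] [ 71.55534455 -43.33517556]
nut ends [array([16.4, 32.7]), array([-13.8, -33. ]), array([16.2, 32.4]), array([-13.9, -33.1])]
```

```bash
python3 -m crank '[[1,[0.36,0.3,0],[0,0,0]],[1,[0.36,0.3,0],[0,0,0]],[1,[0.36,0.3,0],[0,0,0]],[1,[0.36,0.3,0],[0,0,0]],[1,[0.36,0.3,0],[0,0,0]],[1,[0.36,0.3,0],[0,0,0]],[1,[0.36,0.3,0],[0,0,0]],[1,[0.36,0.3,0],[0,0,0]]]'; python3 -m crank '[[1,[0.36,0.3,0],[0,0,-0.15]],[1,[0.36,0.3,0],[0,0,0]],[1,[0.36,0.3,0],[0,0,0]],[1,[0.36,0.3,0],[0,0,0]],[1,[0.3,0.37,0],[0,0,0]],[1,[0.3,0.37,0],[0,0,0]],[1,[0.3,0.37,0],[0,0,0]],[1,[0,0,0],[0,0,0]]]'; python3 -c "
from station import r;import numpy as np
s=r.sense();print(s['tcp_pos'],np.round(s['ee_rot'],3).tolist(),s['joints'],s['gripper_width'])"
```

```text
time_s: 1.3
tcp_pos: [0.3698, 0.3066, 0.223]
ee_rot: [[0.973, -0.23, 0.001], [-0.23, -0.973, 0.001], [0.0, -0.001, -1.0]]
wrist_force: [1.0, -0.1, -0.3]
gripper_width: 0.361
time_s: 2.1
tcp_pos: [0.5728, 0.044, 0.222]
ee_rot: [[0.993, -0.121, 0.0], [-0.121, -0.993, -0.001], [0.0, 0.001, -1.0]]
wrist_force: [-0.5, 0.4, -0.3]
gripper_width: 0.006
[0.57283613 0.04396885 0.22200462] [[0.993, -0.121, 0.0], [-0.121, -0.993, -0.001], [0.0, 0.001, -1.0]] [ 2.05690846e+01  1.71607414e+01 -6.90999817e+00  5.98927704e-02
 -6.59479540e+01  6.24481805e+01] 0.0064067100196553645
```

```bash
cat >> h.py <<'E'
P=np.load('jig.npy') if __import__('os').path.exists('jig.npy') else None
def J2W(x,y):
    c,s=np.cos(P[2]),np.sin(P[2]);x/=1e3;y/=1e3
    return np.array([P[0]+c*x-s*y,P[1]+s*x+c*y])
def go(xy,z,yaw=None):
    s=r.sense();R=np.array(s['ee_rot']);d=np.r_[xy,z]-s['tcp_pos']
    y=np.degrees(np.arctan2(R[1,0],R[0,0]));
    print('t',s['time_s'],'tcp',np.round(s['tcp_pos'],4),'yaw',round(y,1),'q6',round(s['joints'][5],1),'F',np.round(s['wrist_force'],1),'shift/100mm',np.round(R.T@d*10,3),'turn(45)',None if yaw is None else round(-(yaw-y)/45,3))
def strap_pt(a,rho,off):  # a jig angle deg, off anticlockwise mm
    a=np.radians(a);return J2W(rho*np.cos(a)-off*np.sin(a),rho*np.sin(a)+off*np.cos(a))
E
python3 -c "
from h import *
go(strap_pt(-30.3,82,30),.222,-30.3-18.9+90)
c=r.capture('side');cv2.imwrite('pics/s1.png',cv2.resize(c['img'][100:260,180:390],None,fx=3.5,fy=3.5,interpolation=cv2.INTER_CUBIC))"
```

```text
t 2.1 tcp [0.5728 0.044  0.222 ] yaw -7.0 q6 62.4 F [-0.5  0.4 -0.3] shift/100mm [0.232 0.315 0.   ] turn(45) -1.061
```

View pics/s1.png

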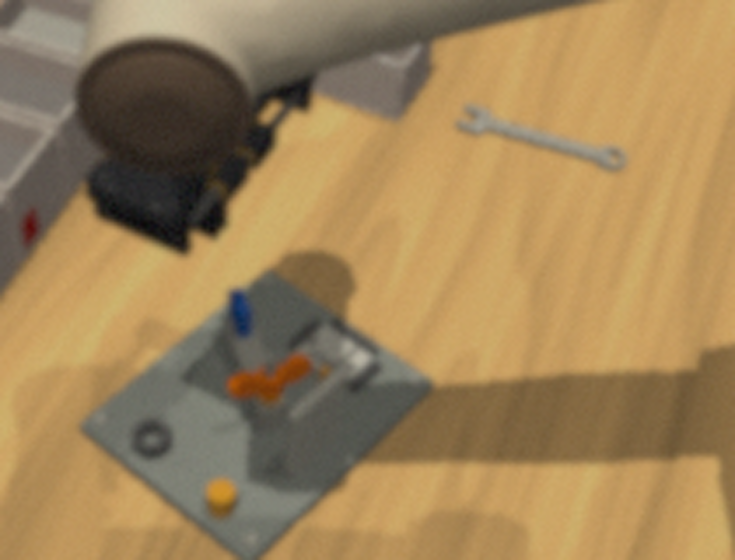

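```bash
python3 -m crank '[[1,[0.12,0.16,0],[0,0,0]],[1,[0.11,0.155,0],[0,0,-0.18]],[1,[0,0,0],[0,0,-0.18]],[1,[0,0,0.1],[0,0,-0.18]],[1,[0,0,0.2],[0,0,-0.18]],[1,[0,0,0.2],[0,0,-0.18]],[1,[0,0,0.2],[0,0,-0.16]],[1,[0,0,0],[0,0,0]]]'; python3 -c "
from h import *
go(strap_pt(-30.3,82,30),.060,-30.3-18.9+90)
for n in('side','top'):
  c=r.capture(n);cv2.imwrite(f'pics/{n}2.png',cv2.resize(c['img'][120:260,180:320],None,fx=4,fy=4,interpolation=cv2.INTER_CUBIC))"
```

```text
time_s: 2.95
tcp_pos: [0.5875, 0.0152, 0.1498]
ee_rot: [[0.753, 0.658, -0.006], [0.658, -0.753, -0.001], [-0.005, -0.004, -1.0]]
wrist_force: [-0.4, 0.4, 0.4]
gripper_width: 0.005
t 2.95 tcp [0.5875 0.0152 0.1498] yaw 41.2 q6 114.0 F [-0.4  0.4  0.4] shift/100mm [0.004 0.073 0.898] turn(45) 0.008
```

View pics/side2.png

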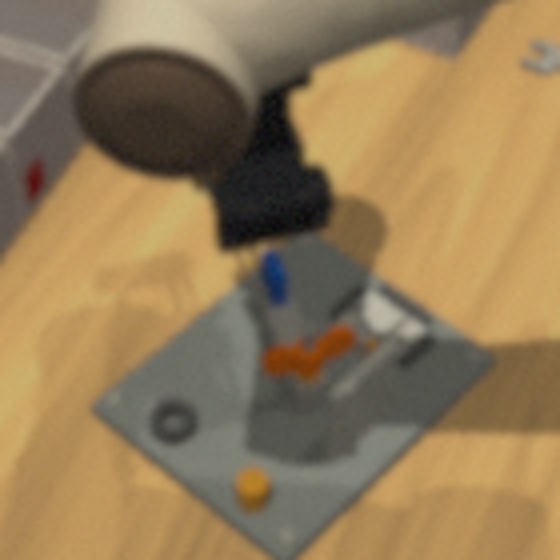

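View pics/top2.png

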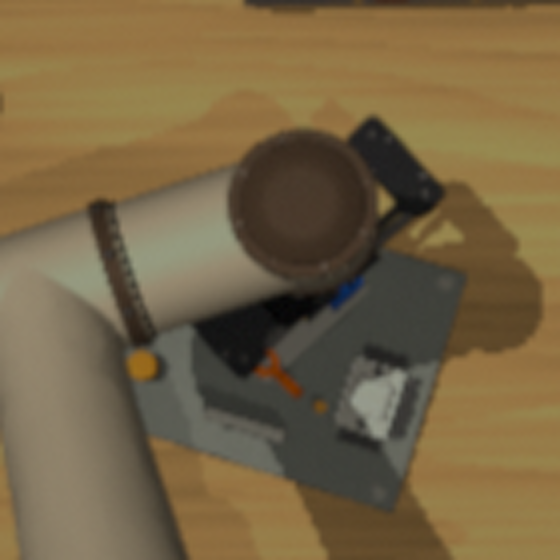

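```bash
python3 -m crank '[[1,[0,0.07,0.1],[0,0,0]],[1,[0,0,0.2],[0,0,0]],[1,[0,0,0.2],[0,0,0]],[1,[0,0,0.2],[0,0,0]],[1,[0,0,0.2],[0,0,0]],[1,[0,0,0],[0,0,0]],[1,[0,0,0],[0,0,0]]]'; python3 -c "
from h import *
go(strap_pt(-30.3,82,17),.060,-30.3-18.9+90)
c=r.capture('side');cv2.imwrite('pics/side3.png',cv2.resize(c['img'][140:240,190:310],None,fx=6,fy=6,interpolation=cv2.INTER_CUBIC))"
```

```text
time_s: 3.75
tcp_pos: [0.5953, 0.009, 0.0631]
ee_rot: [[0.754, 0.657, 0.001], [0.657, -0.754, -0.0], [0.001, 0.001, -1.0]]
wrist_force: [0.6, 0.5, -0.3]
gripper_width: 0.005
t 3.75 tcp [0.5953 0.009  0.0631] yaw 41.1 q6 114.6 F [ 0.6  0.5 -0.3] shift/100mm [-0.149 -0.029  0.031] turn(45) 0.006
```

View pics/side3.png

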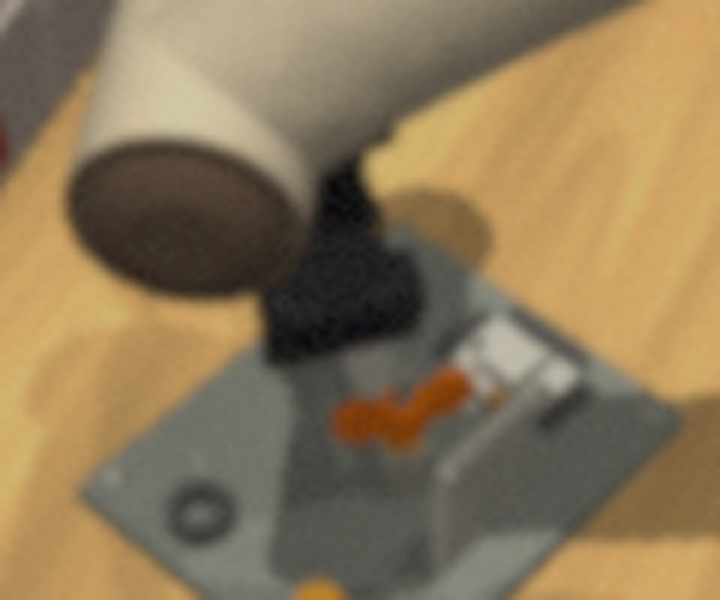

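```bash
python3 -m crank '[[1,[-0.05,-0.03,0.03],[0,0,0]],[1,[-0.06,0,0],[0,0,0]],[1,[-0.03,0,0],[0,0,0]],[1,[-0.058,0.009,0],[0,0,0.089]],[1,[-0.058,0.009,0],[0,0,0.089]],[1,[-0.058,0.009,0],[0,0,0.089]],[1,[-0.058,0.009,0],[0,0,0.089]],[1,[0,0,0],[0,0,0]]]'; python3 -c "
from h import *
go(strap_pt(-46.3,82,16),.060,-46.3-18.9+90)
c=r.capture('top');cv2.imwrite('pics/top4.png',cv2.resize(c['img'][140:260,190:310],None,fx=5,fy=5,interpolation=cv2.INTER_CUBIC))"
```

```text
time_s: 4.6
tcp_pos: [0.5648, -0.0145, 0.0601]
ee_rot: [[0.906, 0.424, 0.001], [0.424, -0.906, 0.0], [0.001, 0.0, -1.0]]
wrist_force: [0.1, -0.6, 0.1]
gripper_width: 0.006
t 4.6 tcp [ 0.5648 -0.0145  0.0601] yaw 25.1 q6 100.1 F [ 0.1 -0.6  0.1] shift/100mm [-0.005  0.007  0.001] turn(45) 0.006
```

View pics/top4.png

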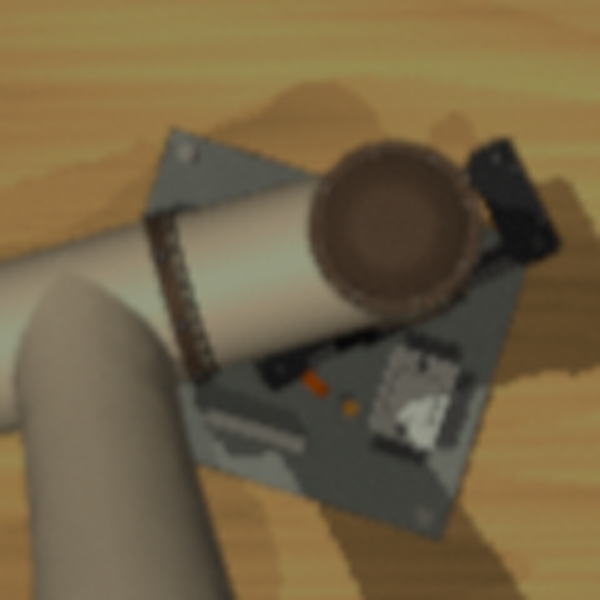

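```bash
python3 -m crank '[[1,[-0.058,0.009,0],[0,0,0.089]],[1,[-0.058,0.009,0],[0,0,0.089]],[1,[-0.058,0.009,0],[0,0,0.089]],[1,[-0.058,0.009,0],[0,0,0.089]],[1,[-0.058,0.009,0],[0,0,0.089]],[1,[-0.058,0.009,0],[0,0,0.089]],[1,[-0.058,0.009,0],[0,0,0.089]],[1,[-0.058,0.009,0],[0,0,0.089]]]';  python3 -c "
from h import *
go(strap_pt(-78.3,82,16),.060,-78.3-18.9+90)
for n in('side','top'):
  c=r.capture(n);cv2.imwrite(f'pics/{n}5.png',cv2.resize(c['img'][140:260,190:310],None,fx=5,fy=5,interpolation=cv2.INTER_CUBIC))"
```

```text
time_s: 5.45
tcp_pos: [0.5224, -0.0298, 0.06]
ee_rot: [[0.993, -0.122, 0.002], [-0.122, -0.993, 0.0], [0.002, -0.0, -1.0]]
wrist_force: [1.7, -0.4, -0.3]
gripper_width: 0.004
t 5.45 tcp [ 0.5224 -0.0298  0.06  ] yaw -7.0 q6 68.4 F [ 1.7 -0.4 -0.3] shift/100mm [-0.008  0.013  0.   ] turn(45) 0.004
```

View pics/side5.png

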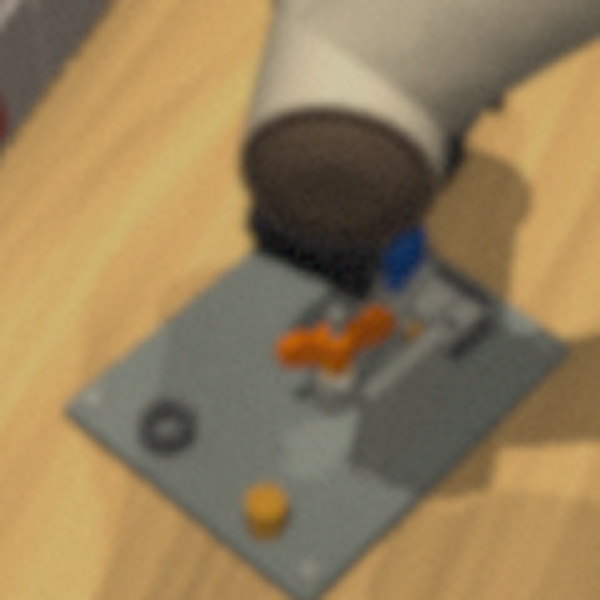

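View pics/top5.png

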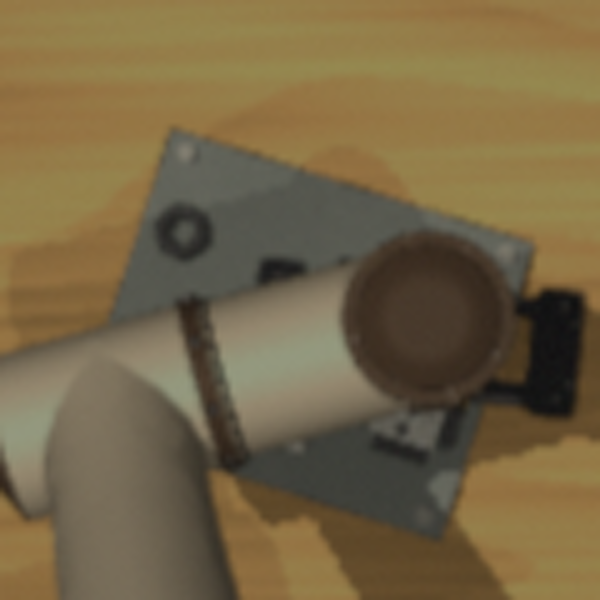

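```bash
python3 -m crank '[[1,[-0.058,0.009,0],[0,0,0.089]],[1,[-0.058,0.009,0],[0,0,0.089]],[1,[-0.04,0.006,0],[0,0,0.06]],[1,[-0.02,0,0],[0,0,0]],[1,[0,0,0],[0,0,0]],[1,[0,0,0],[0,0,0]]]';  python3 -c "
from h import *
go(strap_pt(-90,82,16),.060,-90-18.9+90)"
```

```text
time_s: 6.15
tcp_pos: [0.5082, -0.0292, 0.0602]
ee_rot: [[0.954, -0.299, 0.008], [-0.299, -0.954, -0.0], [0.008, -0.002, -1.0]]
wrist_force: [8.1, -6.7, -6.2]
gripper_width: 0.007
t 6.15 tcp [ 0.5082 -0.0292  0.0602] yaw -17.4 q6 57.3 F [ 8.1 -6.7 -6.2] shift/100mm [-0.033  0.022  0.002] turn(45) 0.033
```

```bash
python3 -m crank '[[1,[-0.01,0,0],[0,0,0]],[1,[0,0,0],[0,0,0]],[1,[0,0,0],[0,0,0]]]'; python3 -m crank '[[1,[0.1,0,0],[0,0,0]],[1,[0.15,0,0],[0,0,0]],[1,[0,0,-0.2],[0,0,0]],[1,[0,0,-0.3],[0,0,0]],[1,[0,0,-0.4],[0,0,0]],[1,[0.45,0,-0.1],[0,0,0]],[1,[0.45,0,0],[0,0,0]],[1,[0.45,0,0],[0,0,0]]]'; python3 -m crank '[[0.2,[0.45,0,0],[0,0,0]],[0.2,[0.2,0,0],[0,0,0]],[0.2,[0,0,0],[0,0,0]]]';  python3 -c "
from h import *
go(strap_pt(-90,82,16),.060,-90-18.9+90)
for n in('side','top'):
  c=r.capture(n);cv2.imwrite(f'pics/{n}6.png',c['img']);cv2.imwrite(f'pics/{n}6z.png',cv2.resize(c['img'][155:255,195:315],None,fx=6,fy=6,interpolation=cv2.INTER_CUBIC))"
```

```text
time_s: 6.45
tcp_pos: [0.5082, -0.0292, 0.0603]
ee_rot: [[0.954, -0.299, 0.01], [-0.299, -0.954, -0.001], [0.009, -0.002, -1.0]]
wrist_force: [10.7, -7.9, -7.8]
gripper_width: 0.001
time_s: 7.25
tcp_pos: [0.6572, -0.0773, 0.1609]
ee_rot: [[0.954, -0.301, 0.002], [-0.301, -0.954, 0.0], [0.001, -0.001, -1.0]]
wrist_force: [0.8, 0.1, -0.2]
gripper_width: 0.005
time_s: 7.55
tcp_pos: [0.7192, -0.0977, 0.1574]
ee_rot: [[0.953, -0.303, -0.002], [-0.303, -0.953, -0.0], [-0.002, 0.001, -1.0]]
wrist_force: [-0.5, -0.4, 0.2]
gripper_width: 0.195
t 7.55 tcp [ 0.7192 -0.0977  0.1574] yaw -17.6 q6 67.4 F [-0.5 -0.4  0.2] shift/100mm [-2.25   0.008  0.978] turn(45) 0.028
```

View pics/side6z.png

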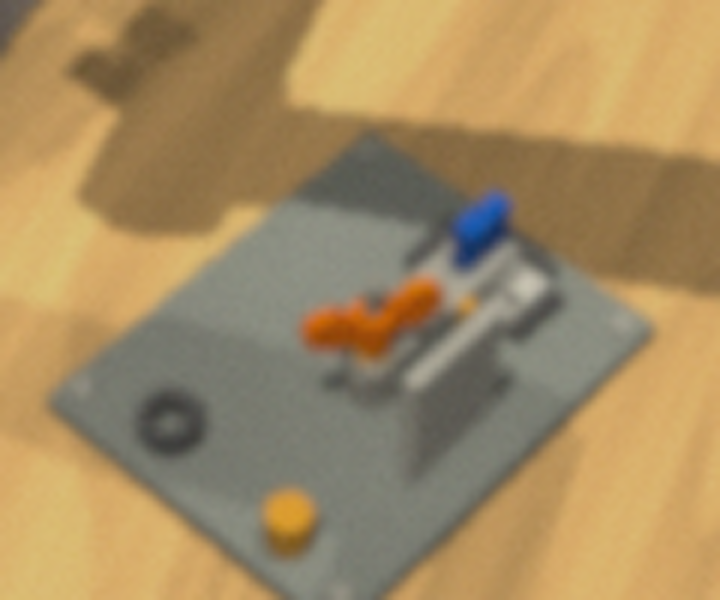

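View pics/top6z.png

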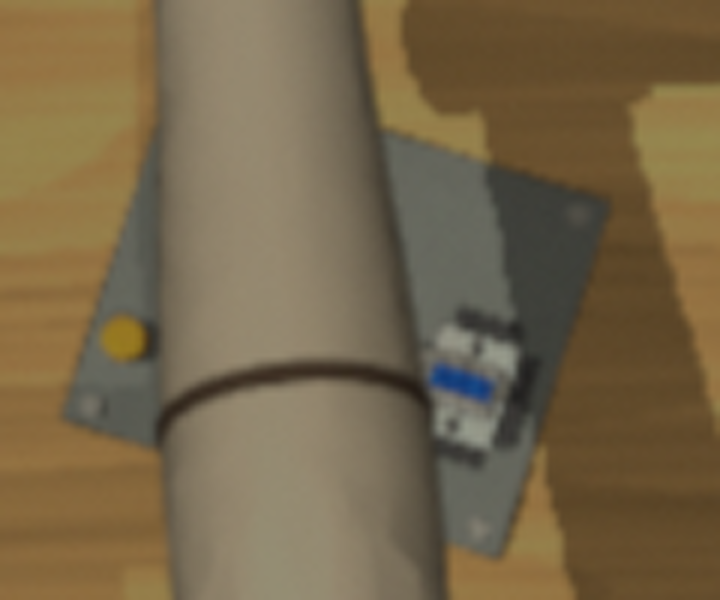

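Run:
```python
from h import *
c=r.capture('top');s=r.capture('side')
iR=np.array([[np.cos(P[2]),np.sin(P[2])],[-np.sin(P[2]),np.cos(P[2])]])
for cc,n,z in((c,'top',.078),(s,'side',.064)):
    m=mask(cc,'blue');k,l,st,ce=cv2.connectedComponentsWithStats(m)
    for i in range(1,k):
        if 15<st[i,4]<200 and 220<ce[i][0]<300 and 150<ce[i][1]<260:
            X=onz(cc,*ce[i],z)[:2];p=iR@(X-P[:2])*1e3;print(n,st[i],ce[i],p,np.degrees(np.arctan2(p[1],p[0])))
```

```text
top [267 216  10   5  28] [271.35714286 218.28571429] [  1.19161753 -82.03003641] -89.16774566404325
side [271 188   8  10  46] [274.5        192.45652174] [  2.9901959 -85.6800002] -88.00121267234351
```

```bash
python3 -c "
import cv2
a=cv2.imread('pics/side6.png');cv2.imwrite('pics/side6f.png',cv2.resize(a[60:200,180:380],None,fx=4,fy=4,interpolation=cv2.INTER_CUBIC))"
```

View pics/side6f.png

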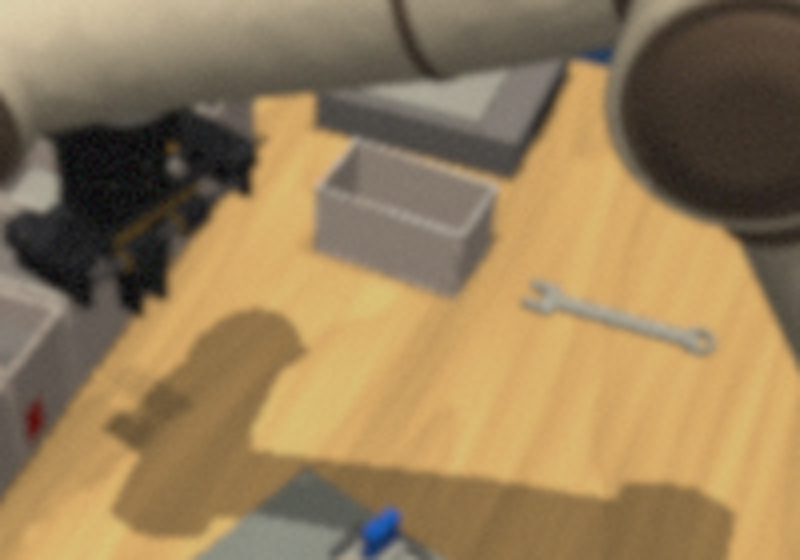

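```bash
python3 -c "
from h import *
go(P[:2],.13,31)"; python3 -m crank '[[0.2,[-0.4,0.04,0],[0,0,0]],[0.2,[-0.45,0.04,0],[0,0,0]],[0.2,[-0.4,-0.2,0],[0,0,0]],[0.2,[-0.4,-0.3,0],[0,0,0]],[0.2,[0,-0.4,0],[0,0,0]],[0.2,[0,0,0],[0,0,0]]]';python3 -c "
from h import *
go(P[:2],.13,31);print(r.sense()['gripper_width'])"
```

```text
t 7.75 tcp [ 0.7165 -0.0964  0.1596] yaw -17.6 q6 67.3 F [-0.1 -0.3 -0.2] shift/100mm [-2.362 -0.811  0.299] turn(45) -1.08
time_s: 8.35
tcp_pos: [0.5846, 0.0351, 0.1612]
ee_rot: [[0.955, -0.297, 0.003], [-0.297, -0.955, 0.001], [0.003, -0.002, -1.0]]
wrist_force: [0.5, -0.5, -0.1]
gripper_width: 0.398
t 8.35 tcp [0.5846 0.0351 0.1612] yaw -17.3 q6 53.4 F [ 0.5 -0.5 -0.1] shift/100mm [-0.709  0.04   0.31 ] turn(45) -1.073
0.3978203668573749
```

```bash
python3 -m crank '[[0.2,[-0.34,0.02,0],[0,0,0]],[0.2,[-0.36,0.02,0],[0,0,0]],[0.2,[0,0,0.05],[0,0,-0.18]],[0.2,[0,0,0.1],[0,0,-0.18]],[0.2,[0,0,0.1],[0,0,-0.18]],[0.2,[0,0,0],[0,0,-0.18]],[0.2,[0,0,0],[0,0,-0.18]],[0.2,[0,0,0],[0,0,-0.17]]]';python3 -m crank '[[0.2,[0,0,0],[0,0,0]],[0.2,[0,0,0],[0,0,0]]]'; python3 -c "
from h import *
go([.517,.052],.13,31);print(r.sense()['gripper_width'])
for n in('side','top'):
  c=r.capture(n);cv2.imwrite(f'pics/{n}7z.png',cv2.resize(c['img'][155:255,195:315],None,fx=6,fy=6,interpolation=cv2.INTER_CUBIC))"
```

```text
time_s: 9.15
tcp_pos: [0.5166, 0.0485, 0.1352]
ee_rot: [[0.858, 0.513, 0.001], [0.513, -0.858, 0.0], [0.001, 0.0, -1.0]]
wrist_force: [0.2, -0.7, 0.5]
gripper_width: 0.399
time_s: 9.35
tcp_pos: [0.5169, 0.0487, 0.1351]
ee_rot: [[0.863, 0.505, 0.001], [0.505, -0.863, 0.0], [0.001, 0.0, -1.0]]
wrist_force: [0.3, 0.4, -0.1]
gripper_width: 0.4
t 9.35 tcp [0.5169 0.0487 0.1351] yaw 30.3 q6 97.0 F [ 0.3  0.4 -0.1] shift/100mm [ 0.018 -0.028  0.051] turn(45) -0.015
0.3999831778100434
```

View pics/side7z.png

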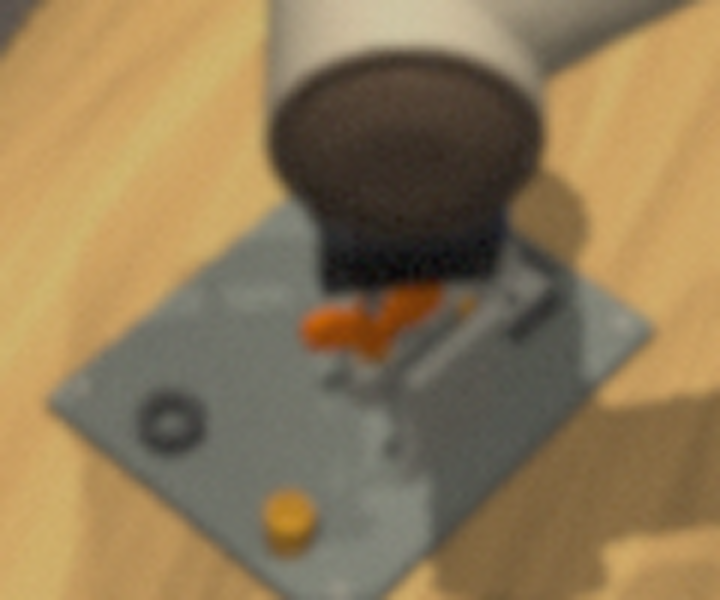

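```bash
python3 -m crank '[[0.2,[0.02,-0.03,0],[0,0,0]],[0.2,[0,0,0.15],[0,0,0]],[0.2,[0,0,0.15],[0,0,0]],[0.2,[0,0,0.15],[0,0,0]],[0.2,[0,0,0.13],[0,0,0]],[0.2,[0,0,0.13],[0,0,0]],[0.2,[0,0,0],[0,0,0]],[0.2,[0,0,0],[0,0,0]]]';python3 -c "
from h import *
go([.517,.052],.064,31)
for n in('side','top'):
  c=r.capture(n);cv2.imwrite(f'pics/{n}8z.png',cv2.resize(c['img'][155:255,195:315],None,fx=6,fy=6,interpolation=cv2.INTER_CUBIC))"
```

```text
time_s: 10.25
tcp_pos: [0.5176, 0.0526, 0.0637]
ee_rot: [[0.862, 0.507, -0.0], [0.507, -0.862, -0.0], [-0.0, 0.0, -1.0]]
wrist_force: [-0.1, 0.5, -0.2]
gripper_width: 0.396
t 10.25 tcp [0.5176 0.0526 0.0637] yaw 30.5 q6 96.8 F [-0.1  0.5 -0.2] shift/100mm [-0.008  0.002 -0.003] turn(45) -0.011
```

View pics/side8z.png

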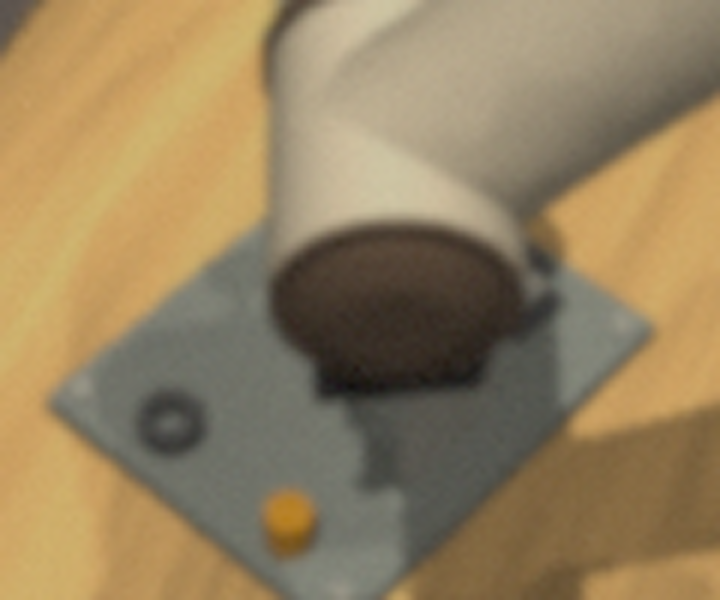

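```bash
python3 -m crank '[[0.2,[0,0,0],[0,0,0.15]],[0.2,[0,0,0],[0,0,0.15]],[0.2,[0,0,0],[0,0,0.15]],[0.2,[0,0,0],[0,0,0.15]],[0.2,[0,0,0],[0,0,0.15]],[0.2,[0,0,0],[0,0,0.15]],[0.2,[0,0,0],[0,0,0.15]],[0.2,[0,0,0],[0,0,0.15]]]';python3 -c "
from h import *
go([.517,.052],.064,31);print(r.sense()['moment'])"
```

```text
time_s: 11.15
tcp_pos: [0.5184, 0.0526, 0.0645]
ee_rot: [[0.915, -0.403, 0.003], [-0.403, -0.915, 0.001], [0.002, -0.002, -1.0]]
wrist_force: [1.7, -1.1, -0.8]
gripper_width: 0.399
t 11.15 tcp [0.5184 0.0526 0.0645] yaw -23.8 q6 42.5 F [ 1.7 -1.1 -0.8] shift/100mm [-0.01   0.011  0.005] turn(45) -1.217
[-0.35337283 -0.40134297  0.02814996]
```

```bash
python3 -m crank '[[0.2,[-0.01,0.01,0.005],[0,0,0.15]],[0.2,[0,0,0],[0,0,0.15]],[0.2,[0,0,0],[0,0,0.15]],[0.2,[0,0,0],[0,0,0.15]],[0.2,[0,0,0],[0,0,0.15]],[0.2,[0,0,0],[0,0,0.15]],[0.2,[0,0,0],[0,0,0.15]],[0.2,[0,0,0],[0,0,0.15]]]';python3 -c "
from h import *
go([.517,.052],.064,31);print(r.sense()['moment'])
for n in('side','top'):
  c=r.capture(n);cv2.imwrite(f'pics/{n}9z.png',cv2.resize(c['img'][155:255,195:315],None,fx=6,fy=6,interpolation=cv2.INTER_CUBIC))"
```

```text
time_s: 11.95
tcp_pos: [0.5165, 0.0518, 0.0639]
ee_rot: [[0.212, -0.977, 0.001], [-0.977, -0.212, 0.0], [0.0, -0.001, -1.0]]
wrist_force: [1.0, -1.5, 0.3]
gripper_width: 0.399
t 11.95 tcp [0.5165 0.0518 0.0639] yaw -77.8 q6 -11.5 F [ 1.  -1.5  0.3] shift/100mm [-0.001 -0.006 -0.001] turn(45) -2.417
[-0.45902757 -0.16353013  0.03576553]
```

View pics/side9z.png

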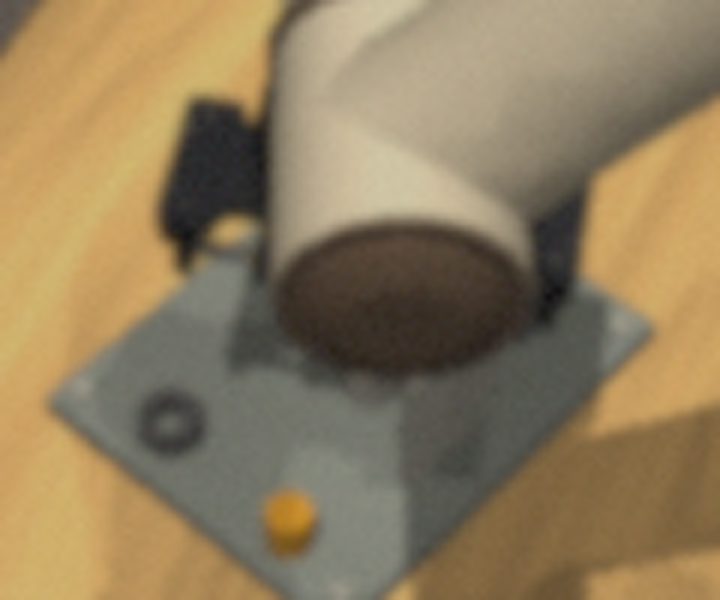

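View pics/top9z.png

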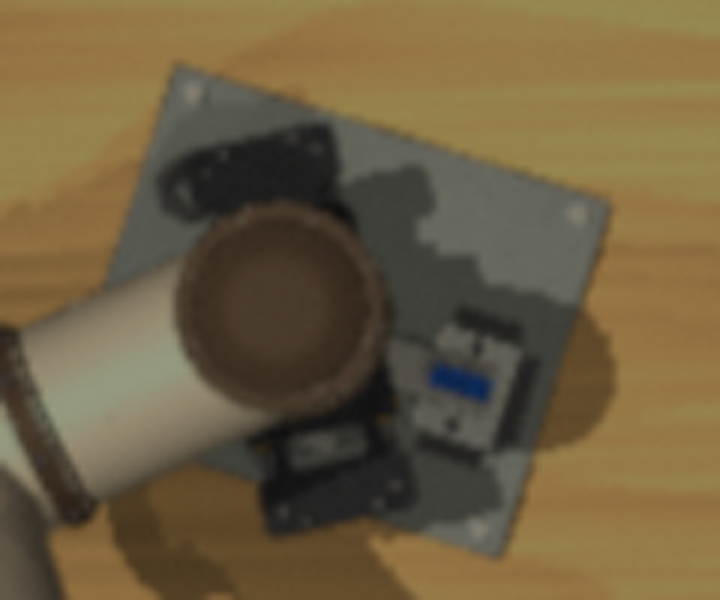

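```bash
python3 -m crank '[[0.2,[0,0,0],[0,0,0.15]],[0.2,[0,0,0],[0,0,0.15]],[0.2,[0,0,0],[0,0,0.15]],[0.2,[0,0,0],[0,0,0.15]]]';python3 -c "
from h import *
go([.517,.052],.064,31);print(r.sense()['moment'])"
python3 -m crank '[[0.2,[0,0,0],[0,0,0.15]],[0.2,[0,0,0],[0,0,0.15]],[0.2,[0,0,0],[0,0,0.15]],[0.2,[0,0,0],[0,0,0.15]]]';python3 -c "
from h import *
go([.517,.052],.064,31);print(r.sense()['moment'])"
```

```text
time_s: 12.45
tcp_pos: [0.5164, 0.052, 0.0636]
ee_rot: [[-0.252, -0.968, 0.001], [-0.968, 0.252, 0.0], [-0.001, -0.001, -1.0]]
wrist_force: [0.2, -0.0, -0.2]
gripper_width: 0.4
t 12.45 tcp [0.5164 0.052  0.0636] yaw -104.6 q6 -38.3 F [ 0.2 -0.  -0.2] shift/100mm [-0.001 -0.006 -0.004] turn(45) -3.014
[-0.07462648 -0.22321092  0.08595076]
time_s: 12.85
tcp_pos: [0.517, 0.0524, 0.0636]
ee_rot: [[-0.664, -0.748, 0.003], [-0.748, 0.664, 0.001], [-0.002, -0.001, -1.0]]
wrist_force: [1.5, 0.2, -1.7]
gripper_width: 0.4
t 12.85 tcp [0.517  0.0524 0.0636] yaw -131.6 q6 -65.3 F [ 1.5  0.2 -1.7] shift/100mm [ 0.003 -0.003 -0.004] turn(45) -3.613
[ 0.21015596 -0.48656795  0.05147516]
```

```bash
python3 -m crank '[[0.2,[0,0,0],[0,0,0.15]],[0.2,[0,0,0],[0,0,0.15]],[0.2,[0,0,0],[0,0,0.15]],[0.2,[0,0,0],[0,0,0.15]],[0.2,[0,0,0],[0,0,0.15]],[0.2,[0,0,0],[0,0,0.15]],[0.2,[0,0,0],[0,0,0.15]],[0.2,[0,0,0],[0,0,0]]]';python3 -c "
from h import *
go([.517,.052],.064,31);print(r.sense()['moment'])"
python3 -m crank '[[0.2,[0,0,0],[0,0,0.15]],[0.2,[0,0,0],[0,0,0.15]],[0.2,[0,0,0],[0,0,0.15]],[0.2,[0,0,0],[0,0,0.15]],[0.2,[0,0,0],[0,0,0.15]],[0.2,[0,0,0],[0,0,0.15]],[0.2,[0,0,0],[0,0,0.15]],[0.2,[0,0,0],[0,0,0]]]';python3 -c "
from h import *
go([.517,.052],.064,31);print(r.sense()['moment'])
for n in('side','top'):
  c=r.capture(n);cv2.imwrite(f'pics/{n}10z.png',cv2.resize(c['img'][155:255,195:315],None,fx=6,fy=6,interpolation=cv2.INTER_CUBIC))"
```

```text
time_s: 13.65
tcp_pos: [0.517, 0.0523, 0.0638]
ee_rot: [[-1.0, -0.024, 0.002], [-0.024, 1.0, 0.001], [-0.002, 0.001, -1.0]]
wrist_force: [0.7, 0.3, -0.2]
gripper_width: 0.403
t 13.65 tcp [0.517  0.0523 0.0638] yaw -178.6 q6 -112.3 F [ 0.7  0.3 -0.2] shift/100mm [ 0.    -0.003 -0.002] turn(45) -4.658
[ 0.02178404 -0.45182698  0.01130079]
time_s: 14.45
tcp_pos: [0.5162, 0.052, 0.0634]
ee_rot: [[-0.697, 0.717, 0.001], [0.717, 0.697, 0.0], [-0.0, 0.001, -1.0]]
wrist_force: [0.1, 0.0, 0.3]
gripper_width: 0.397
t 14.45 tcp [0.5162 0.052  0.0634] yaw 134.2 q6 -159.5 F [0.1 0.  0.3] shift/100mm [-0.006  0.006 -0.006] turn(45) 2.294
[-0.04436636 -0.17278952  0.06373605]
```

View pics/side10z.png

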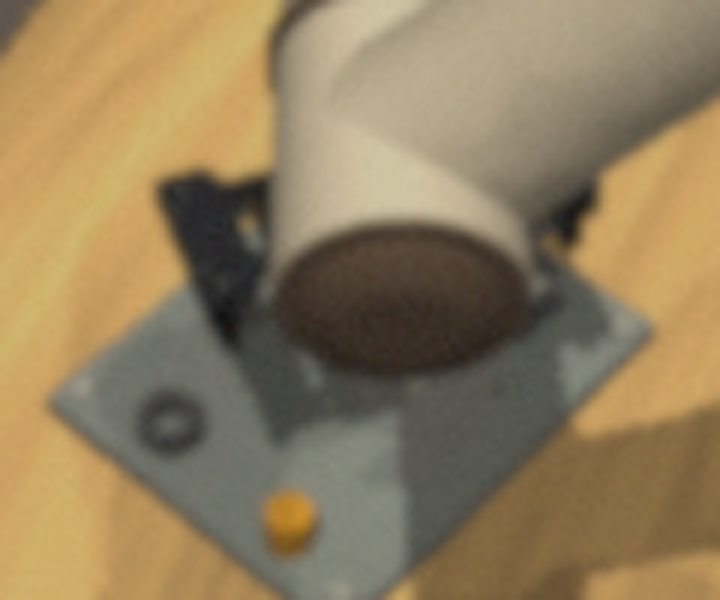

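```bash
python3 -m crank '[[0.2,[0,0,0],[0,0,-0.12]],[0.2,[0,0,0],[0,0,-0.12]],[0.2,[0,0,-0.2],[0,0,0]],[0.2,[0,0,-0.3],[0,0,0]],[0.2,[0,0,-0.2],[0,0,-0.19]],[0.2,[0,0,0],[0,0,-0.19]],[0.2,[0,0,0],[0,0,-0.19]],[0.2,[0,0,0],[0,0,-0.19]]]'
python3 -m crank '[[0.2,[0,0,0],[0,0,-0.19]],[0.2,[0,0,0],[0,0,-0.19]],[0.2,[0,0,0],[0,0,-0.19]],[0.2,[0,0,0],[0,0,-0.19]],[0.2,[0,0,0],[0,0,-0.19]],[0.2,[0,0,0],[0,0,-0.19]],[0.2,[0,0,0],[0,0,-0.19]],[0.2,[0,0,0],[0,0,-0.19]]]' | head -2
python3 -m crank '[[0.2,[0,0,0],[0,0,-0.19]],[0.2,[0,0,0],[0,0,-0.19]],[0.2,[0,0,0],[0,0,-0.19]],[0.2,[0,0,0],[0,0,-0.19]],[0.2,[0,0,0],[0,0,-0.19]],[0.2,[0,0,0],[0,0,-0.19]],[0.2,[0,0,0],[0,0,-0.19]],[0.2,[0,0,0],[0,0,-0.19]]]' | head -2
python3 -c "
from h import *
go([.517,.052],.064,134.2-139)
for n in('side','top'):
  c=r.capture(n);cv2.imwrite(f'pics/{n}11z.png',cv2.resize(c['img'][155:255,195:315],None,fx=6,fy=6,interpolation=cv2.INTER_CUBIC))"
```

```text
time_s: 15.35
tcp_pos: [0.5158, 0.0521, 0.1333]
ee_rot: [[-1.0, 0.008, 0.0], [0.008, 1.0, 0.0], [-0.0, 0.0, -1.0]]
wrist_force: [-0.7, -0.2, -0.2]
gripper_width: 0.398
time_s: 16.15
tcp_pos: [0.5157, 0.052, 0.133]
time_s: 16.95
tcp_pos: [0.5158, 0.052, 0.1331]
t 16.95 tcp [0.5158 0.052  0.1331] yaw -43.6 q6 22.7 F [ 0.  -0.2 -0.9] shift/100mm [ 0.009 -0.009  0.691] turn(45) -0.863
```

View pics/side11z.png

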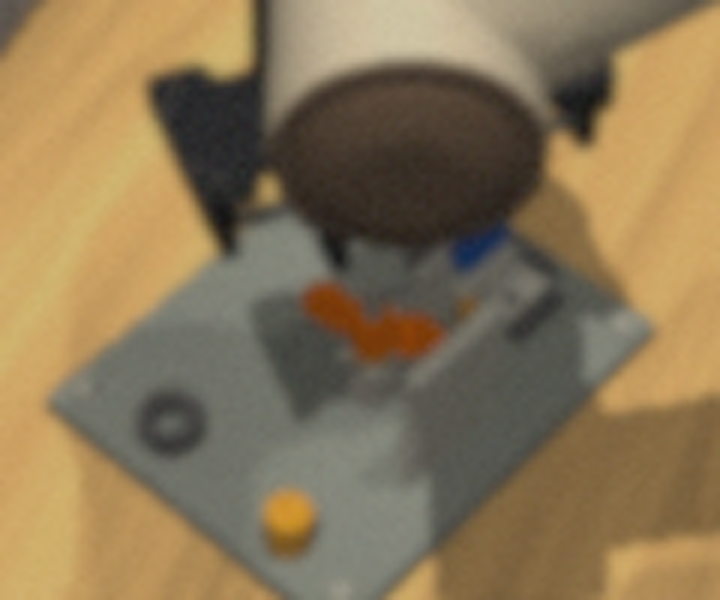

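View pics/top11z.png

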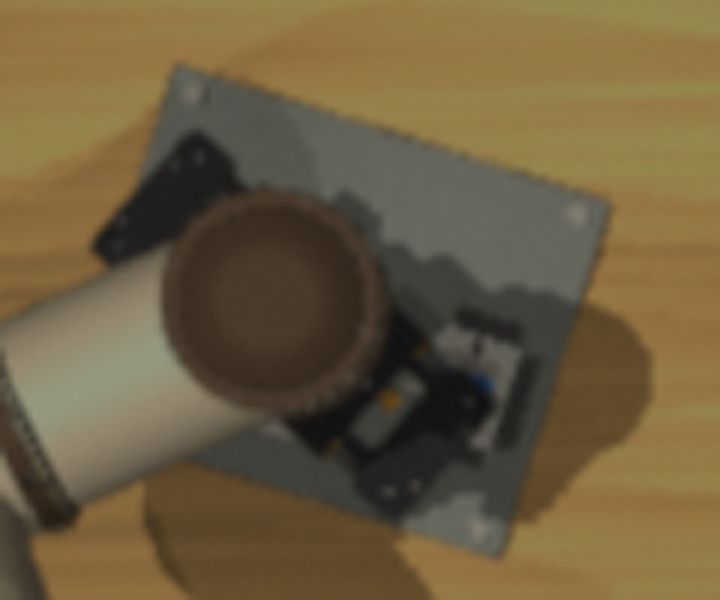

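Run:
```python
from h import *
s=r.capture('side');m=mask(s,'orange');z=np.zeros_like(m);z[195:225,235:280]=m[195:225,235:280]
iR=np.array([[np.cos(P[2]),np.sin(P[2])],[-np.sin(P[2]),np.cos(P[2])]])
ys,xs=np.where(z);print(len(xs),xs.mean(),ys.mean())
for h in(.070,.076,.08):
    Q=np.array([iR@(onz(s,u,v,h)[:2]-P[:2])*1e3 for u,v in zip(xs,ys)]);ev=np.linalg.eigh(np.cov(Q.T));v=ev[1][:,1];print(h,Q.mean(0),np.degrees(np.arctan2(v[1],v[0])))
```

```text
103 256.7378640776699 208.9126213592233
0.07 [-1.53947027  0.59868171] -163.34875805269436
0.076 [-4.43885341  4.01370987] -163.34875805269436
0.08 [-6.37177551  6.29039531] -163.34875805269436
```

```bash
python3 -m crank '[[0.2,[0,0,0],[0,0,-0.19]],[0.2,[0,0,0],[0,0,-0.19]],[0.2,[0,0,0],[0,0,-0.19]],[0.2,[0,0,0],[0,0,-0.19]],[0.2,[0,0,0],[0,0,0]],[0.2,[0,0,0],[0,0,0]]]'
python3 -c "
from h import *
go([.517,.052],.064,0)"
```

```text
time_s: 17.7
tcp_pos: [0.5159, 0.0519, 0.133]
ee_rot: [[0.984, -0.178, -0.0], [-0.178, -0.984, 0.0], [-0.0, 0.0, -1.0]]
wrist_force: [-0.4, -0.0, -0.3]
gripper_width: 0.395
t 17.7 tcp [0.5159 0.0519 0.133 ] yaw -10.2 q6 56.1 F [-0.4 -0.  -0.3] shift/100mm [ 0.01  -0.003  0.69 ] turn(45) -0.227
```

```bash
python3 -m crank '[[0.2,[0.01,0,0.15],[0,0,0]],[0.2,[0,0,0.2],[0,0,0]],[0.2,[0,0,0.15],[0,0,0]],[0.2,[0,0,0.1],[0,0,0]],[0.2,[0,0,0.09],[0,0,0]],[0.2,[0,0,0],[0,0,0]]]'
python3 -c "
from h import *
go([.517,.052],.064,0)"
```

```text
time_s: 18.3
tcp_pos: [0.5164, 0.0515, 0.0631]
ee_rot: [[0.985, -0.175, -0.002], [-0.175, -0.985, -0.001], [-0.002, 0.001, -1.0]]
wrist_force: [0.5, -0.5, -0.7]
gripper_width: 0.397
t 18.3 tcp [0.5164 0.0515 0.0631] yaw -10.1 q6 56.3 F [ 0.5 -0.5 -0.7] shift/100mm [ 0.005 -0.006 -0.009] turn(45) -0.224
```

```bash
for i in 1; do python3 -m crank '[[0.2,[0,0,0],[0,0,0.15]],[0.2,[0,0,0],[0,0,0.15]],[0.2,[0,0,0],[0,0,0.15]],[0.2,[0,0,0],[0,0,0.15]],[0.2,[0,0,0],[0,0,0.15]],[0.2,[0,0,0],[0,0,0.15]],[0.2,[0,0,0],[0,0,0.15]],[0.2,[0,0,0],[0,0,0.15]]]'; done
python3 -c "
from h import *
go([.517,.052],.064,0);print(r.sense()['moment'])"
```

```text
time_s: 19.1
tcp_pos: [0.5177, 0.0517, 0.0649]
ee_rot: [[0.434, -0.901, 0.002], [-0.901, -0.434, 0.0], [0.001, -0.001, -1.0]]
wrist_force: [0.3, -1.7, -0.4]
gripper_width: 0.401
t 19.1 tcp [0.5177 0.0517 0.0649] yaw -64.3 q6 2.0 F [ 0.3 -1.7 -0.4] shift/100mm [-0.006  0.005  0.009] turn(45) -1.429
[-0.45500547 -0.23258984  0.04372976]
```

```bash
python3 -m crank '[[0.2,[0,0,0],[0,0,0.15]],[0.2,[0,0,0],[0,0,0.15]],[0.2,[0,0,0],[0,0,0.15]],[0.2,[0,0,0],[0,0,0.15]],[0.2,[0,0,0],[0,0,0.15]],[0.2,[0,0,0],[0,0,0.15]],[0.2,[0,0,0],[0,0,0.15]],[0.2,[0,0,0],[0,0,0.15]]]'
python3 -c "
from h import *
go([.517,.052],.064,0);print(r.sense()['moment'])"
```

```text
time_s: 19.9
tcp_pos: [0.5171, 0.0515, 0.0646]
ee_rot: [[-0.475, -0.88, 0.0], [-0.88, 0.475, -0.0], [-0.0, -0.0, -1.0]]
wrist_force: [0.3, -1.1, -0.8]
gripper_width: 0.401
t 19.9 tcp [0.5171 0.0515 0.0646] yaw -118.3 q6 -52.0 F [ 0.3 -1.1 -0.8] shift/100mm [-0.004  0.003  0.006] turn(45) -2.63
[-0.11473782 -0.07130772  0.01554508]
```

```bash
python3 -m crank '[[0.2,[0,0,0],[0,0,0.15]],[0.2,[0,0,0],[0,0,0.15]],[0.2,[0,0,0],[0,0,0.15]],[0.2,[0,0,0],[0,0,0.15]],[0.2,[0,0,0],[0,0,0.15]],[0.2,[0,0,0],[0,0,0.15]],[0.2,[0,0,0],[0,0,0.15]],[0.2,[0,0,0],[0,0,0.15]]]'
python3 -c "
from h import *
go([.517,.052],.064,0);print(r.sense()['moment'])"
```

```text
time_s: 20.7
tcp_pos: [0.518, 0.0519, 0.0648]
ee_rot: [[-0.991, -0.134, 0.002], [-0.134, 0.991, 0.0], [-0.002, 0.0, -1.0]]
wrist_force: [1.9, -0.4, -1.1]
gripper_width: 0.399
t 20.7 tcp [0.518  0.0519 0.0648] yaw -172.3 q6 -106.0 F [ 1.9 -0.4 -1.1] shift/100mm [0.01  0.003 0.008] turn(45) -3.829
[-0.29933876 -0.57284838 -0.00518549]
```

```bash
python3 -m crank '[[0.2,[0,0,0],[0,0,0.15]],[0.2,[0,0,0],[0,0,0.15]],[0.2,[0,0,0],[0,0,0.15]],[0.2,[0,0,0],[0,0,0.15]],[0.2,[0,0,0],[0,0,0.15]],[0.2,[0,0,0],[0,0,0.15]],[0.2,[0,0,0],[0,0,0.15]],[0.2,[0,0,0],[0,0,0.15]]]'
python3 -c "
from h import *
go([.517,.052],.064,0);print(r.sense()['moment'])"
```

```text
time_s: 21.5
tcp_pos: [0.5179, 0.0517, 0.0649]
ee_rot: [[-0.691, 0.723, 0.002], [0.723, 0.691, 0.0], [-0.001, 0.002, -1.0]]
wrist_force: [1.9, -0.7, -1.0]
gripper_width: 0.401
t 21.5 tcp [0.5179 0.0517 0.0649] yaw 133.7 q6 -160.0 F [ 1.9 -0.7 -1. ] shift/100mm [ 0.008 -0.005  0.009] turn(45) 2.971
[-0.46167753 -0.48853525  0.03234439]
```

```bash
python3 -m crank '[[0.2,[0,0,0],[0,0,-0.12]],[0.2,[0,0,0],[0,0,-0.12]],[0.2,[0,0,-0.2],[0,0,0]],[0.2,[0,0,-0.3],[0,0,0]],[0.2,[0,0,-0.2],[0,0,-0.19]],[0.2,[0,0,0],[0,0,-0.19]],[0.2,[0,0,0],[0,0,-0.19]],[0.2,[0,0,0],[0,0,-0.19]]]'
python3 -m crank '[[0.2,[0,0,0],[0,0,-0.19]],[0.2,[0,0,0],[0,0,-0.19]],[0.2,[0,0,0],[0,0,-0.19]],[0.2,[0,0,0],[0,0,-0.19]],[0.2,[0,0,0],[0,0,-0.19]],[0.2,[0,0,0],[0,0,-0.19]],[0.2,[0,0,0],[0,0,-0.19]],[0.2,[0,0,0],[0,0,-0.19]]]' | head -2
python3 -m crank '[[0.2,[0,0,0],[0,0,-0.19]],[0.2,[0,0,0],[0,0,-0.19]],[0.2,[0,0,0],[0,0,-0.19]],[0.2,[0,0,0],[0,0,-0.19]],[0.2,[0,0,0],[0,0,-0.19]],[0.2,[0,0,0],[0,0,-0.19]],[0.2,[0,0,0],[0,0,-0.19]],[0.2,[0,0,0],[0,0,-0.19]]]' | head -2
python3 -m crank '[[0.2,[0,0,0],[0,0,-0.19]],[0.2,[0,0,0],[0,0,-0.19]],[0.2,[0,0,0],[0,0,-0.19]],[0.2,[0,0,0],[0,0,-0.19]],[0.2,[0,0,0],[0,0,0]]]' | head -2
python3 -c "
from h import *
go([.517,.052],.064,134.2-139)
for n in('side','top'):
  c=r.capture(n);cv2.imwrite(f'pics/{n}12z.png',cv2.resize(c['img'][155:255,195:315],None,fx=6,fy=6,interpolation=cv2.INTER_CUBIC))
s=r.capture('side');m=mask(s,'orange');z=np.zeros_like(m);z[195:225,235:280]=m[195:225,235:280]
iR=np.array([[np.cos(P[2]),np.sin(P[2])],[-np.sin(P[2]),np.cos(P[2])]])
ys,xs=np.where(z);print(len(xs),xs.mean(),ys.mean())
Q=np.array([iR@(onz(s,u,v,.07)[:2]-P[:2])*1e3 for u,v in zip(xs,ys)]);ev=np.linalg.eigh(np.cov(Q.T));v=ev[1][:,1];print(Q.mean(0),np.degrees(np.arctan2(v[1],v[0])))
"
```

```text
time_s: 22.3
tcp_pos: [0.5175, 0.0519, 0.1352]
ee_rot: [[-1.0, 0.012, 0.002], [0.012, 1.0, 0.001], [-0.002, 0.001, -1.0]]
wrist_force: [0.4, -0.6, 0.1]
gripper_width: 0.397
time_s: 23.1
tcp_pos: [0.5174, 0.0519, 0.1349]
time_s: 23.9
tcp_pos: [0.5175, 0.0519, 0.1349]
time_s: 24.4
tcp_pos: [0.5174, 0.0519, 0.1349]
t 24.4 tcp [0.5174 0.0519 0.1349] yaw -10.0 q6 56.3 F [0.3 0.4 0.5] shift/100mm [-0.005  0.     0.709] turn(45) -0.117
97 256.9484536082474 209.7319587628866
[-3.97942769  2.39726602] -159.3792010653
```

View pics/side12z.png

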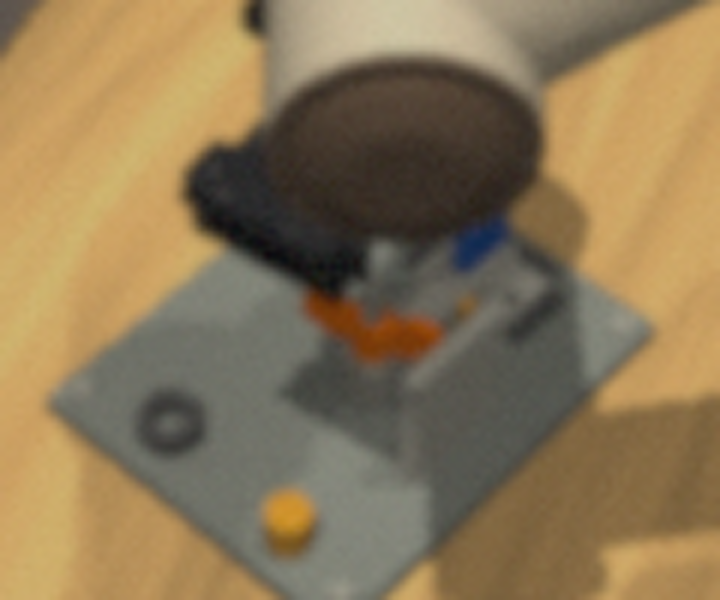

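```bash
python3 -m crank '[[0.2,[0,0,0.15],[0,0,0]],[0.2,[0,0,0.2],[0,0,0]],[0.2,[0,0,0.15],[0,0,0]],[0.2,[0,0,0.11],[0,0,0]],[0.2,[0,0,0.1],[0,0,0]],[0.2,[0,0,0],[0,0,0]]]'
python3 -c "
from h import *
go([.517,.052],.064,0)"
```

```text
time_s: 25.15
tcp_pos: [0.5163, 0.0515, 0.0619]
ee_rot: [[0.985, -0.175, -0.002], [-0.175, -0.985, -0.001], [-0.002, 0.001, -1.0]]
wrist_force: [-1.3, -0.2, 0.9]
gripper_width: 0.398
t 25.15 tcp [0.5163 0.0515 0.0619] yaw -10.1 q6 56.3 F [-1.3 -0.2  0.9] shift/100mm [ 0.006 -0.006 -0.021] turn(45) -0.224
```

```bash
python3 -m crank '[[0.2,[0,0,0],[0,0,0.15]],[0.2,[0,0,0],[0,0,0.15]],[0.2,[0,0,0],[0,0,0.15]],[0.2,[0,0,0],[0,0,0.15]],[0.2,[0,0,0],[0,0,0.15]],[0.2,[0,0,0],[0,0,0.15]],[0.2,[0,0,0],[0,0,0.15]],[0.2,[0,0,0],[0,0,0.15]]]'
python3 -m crank '[[0.2,[0,0,0],[0,0,0.12]],[0.2,[0,0,0],[0,0,0.12]],[0.2,[0,0,0],[0,0,0.12]],[0.2,[0,0,0],[0,0,0.12]],[0.2,[0,0,0],[0,0,0.12]]]'
python3 -c "
from h import *
go([.517,.052],.064,0);print(r.sense()['moment'])"
```

```text
time_s: 25.95
tcp_pos: [0.5177, 0.0516, 0.0639]
ee_rot: [[0.434, -0.901, 0.002], [-0.901, -0.434, -0.0], [0.001, -0.001, -1.0]]
wrist_force: [0.4, -2.3, -0.7]
gripper_width: 0.402
time_s: 26.45
tcp_pos: [0.5172, 0.0515, 0.0637]
ee_rot: [[-0.022, -1.0, 0.0], [-1.0, 0.022, -0.0], [0.0, -0.001, -1.0]]
wrist_force: [-0.1, -1.4, -0.6]
gripper_width: 0.4
t 26.45 tcp [0.5172 0.0515 0.0637] yaw -91.3 q6 -24.9 F [-0.1 -1.4 -0.6] shift/100mm [-0.005  0.002 -0.003] turn(45) -2.028
[-0.35087389 -0.00668969 -0.02848031]
```

```bash
python3 -m crank '[[0.2,[0,0,0],[0,0,0.06]],[0.2,[0,0,0],[0,0,0.06]],[0.2,[0,0,0],[0,0,0.06]],[0.2,[0,0,0],[0,0,0.06]],[0.2,[0,0,0],[0,0,0.06]]]'
python3 -c "
from h import *
go([.517,.052],.064,0);print(r.sense()['moment'])"
```

```text
time_s: 26.95
tcp_pos: [0.517, 0.0514, 0.0636]
ee_rot: [[-0.253, -0.968, 0.0], [-0.968, 0.253, -0.0], [0.0, -0.0, -1.0]]
wrist_force: [-0.7, -2.3, -0.5]
gripper_width: 0.402
t 26.95 tcp [0.517  0.0514 0.0636] yaw -104.6 q6 -38.3 F [-0.7 -2.3 -0.5] shift/100mm [-0.005  0.001 -0.004] turn(45) -2.325
[-0.32142288  0.07126551  0.03814435]
```

```bash
python3 -m crank '[[0.2,[0,0,0],[0,0,0.06]],[0.2,[0,0,0],[0,0,0.06]],[0.2,[0,0,0],[0,0,0.06]],[0.2,[0,0,0],[0,0,0.06]]]'
python3 -c "
from h import *
go([.517,.052],.064,0);print(r.sense()['moment'])"
```

```text
time_s: 27.35
tcp_pos: [0.517, 0.0515, 0.0636]
ee_rot: [[-0.429, -0.903, 0.0], [-0.903, 0.429, -0.0], [0.0, -0.0, -1.0]]
wrist_force: [-0.5, -1.6, -0.1]
gripper_width: 0.397
t 27.35 tcp [0.517  0.0515 0.0636] yaw -115.4 q6 -49.1 F [-0.5 -1.6 -0.1] shift/100mm [-0.004  0.002 -0.004] turn(45) -2.565
[-0.2939612  -0.02210589  0.1819795 ]
```

```bash
python3 -m crank '[[0.2,[0,0,0],[0,0,0.06]],[0.2,[0,0,0],[0,0,0.06]],[0.2,[0,0,0],[0,0,0.06]]]'
python3 -c "
from h import *
go([.517,.052],.064,0);print(r.sense()['moment'])"
```

```text
time_s: 27.65
tcp_pos: [0.5171, 0.0515, 0.0635]
ee_rot: [[-0.546, -0.838, -0.0], [-0.838, 0.546, -0.002], [0.001, -0.001, -1.0]]
wrist_force: [-0.7, -0.5, -1.5]
gripper_width: 0.404
t 27.65 tcp [0.5171 0.0515 0.0635] yaw -123.1 q6 -56.9 F [-0.7 -0.5 -1.5] shift/100mm [-0.004  0.003 -0.005] turn(45) -2.736
[-0.13238521  0.12627327  1.95620432]
```

```bash
python3 -m crank '[[0.2,[0,0,0],[0,0,0.02]],[0.2,[0,0,0],[0,0,0]],[0.2,[0,0,0],[0,0,0]]]'; python3 -m crank '[[0.2,[0,0,0],[0,0,-0.15]],[0.2,[0,0,0],[0,0,-0.15]],[0.2,[0,0,0],[0,0,-0.15]],[0.2,[0,0,-0.2],[0,0,0]],[0.2,[0,0,-0.4],[0,0,0]],[0.2,[0,0,-0.4],[0,0,0]],[0.2,[0,0,-0.4],[0,0,0]],[0.2,[0,0,0],[0,0,0]]]'
python3 -c "
from h import *
go([.717,-.15],.2,0)"
```

```text
time_s: 27.95
tcp_pos: [0.5171, 0.0515, 0.0635]
ee_rot: [[-0.56, -0.828, 0.0], [-0.828, 0.56, -0.001], [0.001, -0.001, -1.0]]
wrist_force: [-0.8, -3.1, 0.9]
gripper_width: 0.405
time_s: 28.75
tcp_pos: [0.521, 0.0532, 0.2098]
ee_rot: [[-0.248, -0.969, 0.014], [-0.969, 0.248, 0.006], [-0.01, -0.012, -1.0]]
wrist_force: [1.3, 0.6, -0.5]
gripper_width: 0.398
t 28.75 tcp [0.521  0.0532 0.2098] yaw -104.3 q6 -37.9 F [ 1.3  0.6 -0.5] shift/100mm [ 1.484 -2.401  0.113] turn(45) -2.319
```

```bash
python3 -m crank '[[0.2,[-0.3,0,0],[0,0,0]],[0.2,[-0.45,0,0],[0,0,0]],[0.2,[-0.45,0,0],[0,0,0]],[0.2,[-0.45,0,0],[0,0,0]],[0.2,[-0.45,0,0],[0,0,0]],[0.2,[-0.45,0,0],[0,0,0]],[0.2,[-0.45,0,0],[0,0,0]],[0.2,[0,0,0],[0,0,0]]]'
python3 -c "
from h import *
for n in('side','top'):
  c=r.capture(n);cv2.imwrite(f'pics/{n}13z.png',cv2.resize(c['img'][155:255,195:315],None,fx=6,fy=6,interpolation=cv2.INTER_CUBIC))
"
```

```text
time_s: 29.55
tcp_pos: [0.5902, 0.348, 0.2005]
ee_rot: [[-0.244, -0.97, -0.001], [-0.97, 0.244, 0.002], [-0.002, 0.001, -1.0]]
wrist_force: [-1.2, -0.1, -0.4]
gripper_width: 0.4
```

View pics/side13z.png

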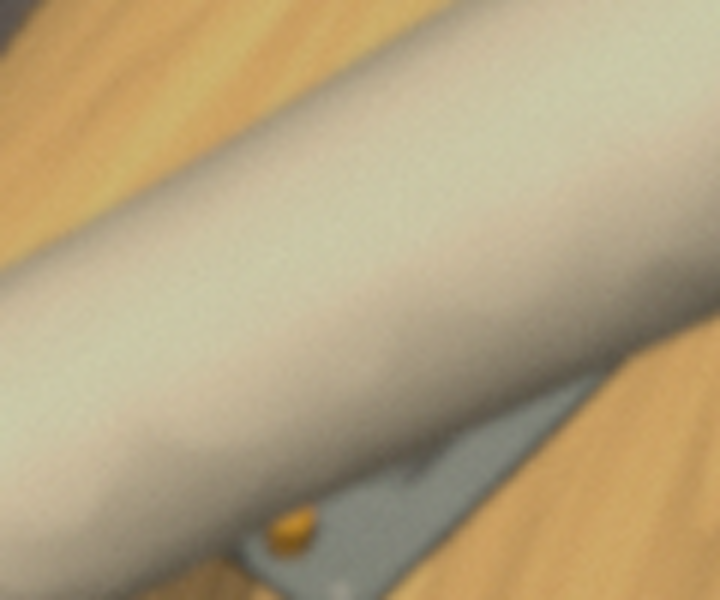

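View pics/top13z.png

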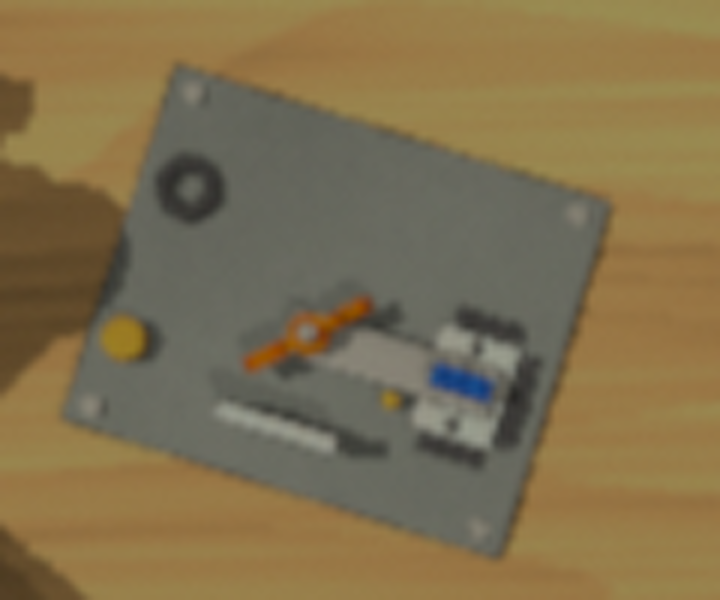

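Run:
```python
from h import *
c=r.capture('top');s=r.sense();print(s['time_s'],s['wrist_force'])
iR=np.array([[np.cos(P[2]),np.sin(P[2])],[-np.sin(P[2]),np.cos(P[2])]])
m=mask(c,'orange');z=np.zeros_like(m);z[195:225,230:262]=m[195:225,230:262];z[219:225,256:]=0
ys,xs=np.where(z);Q=np.array([iR@(onz(c,u,v,.08)[:2]-P[:2])*1e3 for u,v in zip(xs,ys)]);v=np.linalg.eigh(np.cov(Q.T))[1][:,1];print(len(xs),Q.mean(0),np.degrees(np.arctan2(v[1],v[0])))
a=cv2.imread('pics/top0.png');d=cv2.absdiff(a,c['img']).max(2)
cv2.imwrite('pics/top14.png',c['img']);cv2.imwrite('pics/diff.png',np.clip(d*3,0,255).astype(np.uint8))
```

```text
29.7 [-0.0183795  -0.71797092 -0.1037036 ]
45 [ 0.91971397 -1.97336112] 135.4174753550422
```

View pics/diff.png

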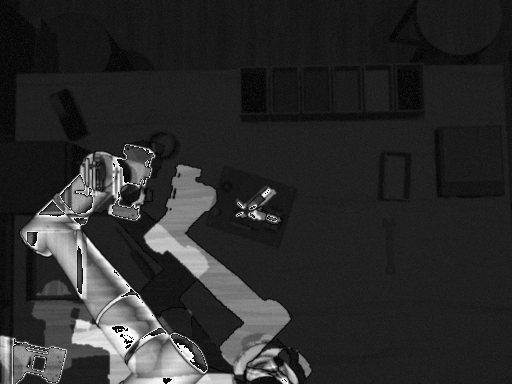

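View pics/top14.png

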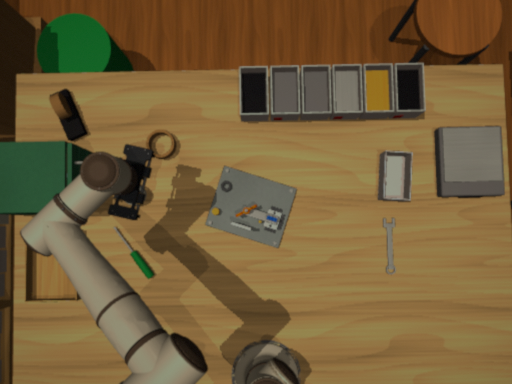

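```bash
python3 -c "
from station import r
print(r.finish_job())"
```

```text
the job is handed in; nothing more can be done
None
```

The job is done and handed in at about 30 s of the 67 s allowed; the hand-in gave no verdict.

**What I did:**
- **Strap:** With the shut fingertips I swung the strap by the blue tab until it met the stop pin. The push force rose to about 15 N there.
- **Wing nut:** Only then did I turn the nut, in three clockwise strokes with the hand part open. A fingertip pushed on the back of each wing, and I lifted the hand clear between strokes. The third stroke ended at a firm stop, with about 2 N m.

**Last checks:**
- **Nut:** The wings lie at 135.4° / -44.6° in the jig's frame, against -45° for fully down. I did not measure the nut's final height, because the arm hid it from the side camera. Full depth therefore rests on the firm stop and the wing angle.
- **Strap:** After the push the top camera put it at -89.2° and the side camera at -88.0°, against -90° at the stop. The 1.2° difference between the views is within the calibration error. In the last top picture it still lay over the bracket at the pin, but I did not measure its angle again.
- **Other things:** The bracket, bushing, collar, tape, wrench, screwdriver and parts box show no visible shift from the first top picture. The jar was partly hidden by the hand above it, but nothing touched it and the tips were about 115 mm above its lid.
- **Hand:** It ended clear of everything, with no contact force at the wrist.

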